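# Sort spring test probes by felt stiffness

### The arm

A 6-joint arm with a two-finger parallel gripper is mounted at the origin on a cart in front of the work surface, level with it; the furniture and walls round the work are solid. World frame = base frame: x ahead of the robot, y to its left, z up, the work surface at z = 0. Lengths are in m, angles in rad, forces in N, time in s.
With the tool pointing down it reaches from about 0.225 to 0.725 m from the base axis. Payload 3.1 kg.
Tool frame: the origin (TCP) lies midway between the tips of the shut fingers; the grasp point (between the pads) lies 19 mm behind it; z points along the fingers, y is the direction in which the jaws open and shut (so a half turn about z gives the same grasp; the last joint's range is limited). The gripper opens to 85 mm and grips with 20 to 120 N. Pads are 22 mm wide; open, the fingers measure 114 mm over their backs; the gripper's body (76 mm by 85 mm) begins 54 mm behind the grasp point. The pads swing forward as they close: fully open they stand 13 mm farther back than shut.
Start: joints at [1.015, 0.048, 0.099, 1.622, 0, 1.443], TCP at [0.218, 0.478, 0.231] pointing down, gripper open.
Joint ranges: [-2.91, 2.91], [-0.99, 1.94], [-1.21, 1.42], [-2.12, 2.29], [-1.49, 1.47], [-3.14, 3.14]. Speed limits (rad/s): [2.79, 2.79, 3.14, 3.14, 3.14, 3.14].

### API

Orientations are given as a 3x3 rotation matrix whose columns are the frame's x, y, z axes.
In Python, from workcell import monitor, imaging, ticket gives the robot as it stands.
- The arm moves only by the tool servo_tool, never from a script. Its argument "moves" is a list of rows, each a list of 3 entries, a list of its own where there are three numbers: the opening, from 0 (shut) to 1 (fully open), then the shift along the tool's x, y, z scaled (see below), then the turn, a rotation vector about the tool's x, y, z scaled (see below). A call has 1 to 5 rows; each row is the pose to reach, as a shift and turn from the pose measured when the call began, along the tool's axes at that moment; what a row does not reach only later rows make up. The controller multiplies each number of a shift by 0.8 m and each number of a turn by 60 degrees. A row lasts 1/12 s, in which the tool goes at most 41.7 mm and 7.16 degrees, less where a joint would pass 70% of its speed; a pose out of reach is approached as far as the arm can. A call with a number of a shift or a turn outside -1 to 1 is refused whole. A call with a gripper value outside its range is refused whole. The fingers move at their own pace and stop on an object; "grip_force" is the grip in N (left out, the last holds). Time passes only in rows, so rows that repeat a pose let the fingers close. It gives the time, the measured TCP pose, the force and the opening at its end, in the units of the state.
- monitor.read_state(): the state, without advancing time (a new reading comes with each control period).
- imaging.snapshot(name): name is "scene" or "side" or "wrist"; returns a dict with "image" (480x640x3 uint8, red, green, blue), "fx", "fy", "cx", "cy" (pixels), "dist" ([k1, k2, p1, p2, k3] as OpenCV has them; the pictures are not rectified), "rvec" (rotation vector, rad) and "tvec" (3), from world to camera coordinates, as OpenCV has them; the wrist camera has in their place "hand_eye" (4x4, takes a point from camera to tool coordinates, whose origin is the TCP and whose axes are the flange's). Camera axes: x right, y down, z forward; pixel columns grow to the right and rows downward; lengths in m; the calibration is good to about 2 mm. A picture is of the moment at which its call begins: read the wrist's pose just before it. There is no depth.
- ticket.job_done(): hands the job in, once; it reports no verdict.
The state is a dict: "time_s": time; "joints": joint angles; "qvel": joint speeds; "joint_efforts": joint torques, N m; "position": TCP position; "ee_rot": TCP orientation; "ft_force": force on the tool from outside, world axes, zero at the start; "torque": the same for the moment, N m; "opening": finger opening in m.
Only numpy, scipy, OpenCV 4.12 (cv2) and the standard library are available. Lean on these libraries where they do the work, as an engineer would, in place of code of your own. Each camera call takes 0.05 s, during which the arm holds its last target.

### The job

Three look-alike spring test probes got mixed up in their stand: one has a soft spring, one a medium and one a stiff. Take them one at a time: press the plunger tip gently against the upright steel plate to feel its spring, then lay that probe flat on the floor of its tray (one stud soft, two studs medium, three studs stiff) before you take the next. Test all three, never ram the plate, and leave the other things on the bench where they are.

Things in the scene. Friction and masses are not known exactly. Their poses are not given: they have to be found in the camera images.
- seat_1 (a point): seat 1 of 3 in the fixed grey stand, at its -y end: the centre of the probe's housing (27 mm above the bench) as it lies there at the start, its long axis along own x, plunger toward own +x, own z up. Probe: aluminium bar housing 50 long x 18 wide x 22 high, its underside 16 mm above the bench; a brass plunger with a round 9 mm tip sticks out, the tip 45 mm from this centre, at its height
- seat_2 (a point): middle seat, 68 mm from seat_1 along own y; otherwise as seat_1, with a like probe. All three probes look alike; one has a soft spring, one medium, one stiff, on any seat. Plunger travel 7 mm, then a hard stop; it springs back. Force at 2 / 4 / 6 mm pushed in: soft 1.0 / 1.5 / 2.0 N, medium 2.6 / 3.9 / 5.2 N, stiff 6 / 9 / 12 N; half the 2 mm force starts it moving
- seat_3 (a point): seat at the stand's +y end, 68 mm from seat_2; otherwise as seat_1, with a like probe. A thin pin sticks out 6 mm at the housing's rear end. Probe mass 50 to 100 g. Each probe lies loose on a pedestal 46 long x 13 wide, narrower than itself; beside the pedestals the stand is only 4 mm high (screw heads 7 mm midway between seats)
- plate_face (a point): a point on the working face of the fixed upright steel plate, 75 mm above the bench (clear above the board holder's knob) and midway across. The face is 80 wide (own y) x 95 high (own z, up), 8 thick, foot and gussets behind it; own +x points into the face (the direction in which to press), so free space lies on the -x side
- plate: the same plate: origin at the foot of the working face, midway across, on the bench; same axes as plate_face
- tray_1: fixed shallow black tray for the soft probe, with one small round metal stud (9 mm across, 3 high) on the 14 mm tab outside its own -x end. Trough inside 100 long (own x) x 44 wide (own y), walls 2 thick, tops 6 mm above the bench; origin under the trough's centre, on the bench; own z up
- tray_1_floor: floor of tray_1's trough, 2 mm thick; same origin and axes as the tray
- tray_2: fixed shallow black tray for the medium probe, with two small round metal studs (9 mm across, 3 high) on the 14 mm tab outside its own -x end. Trough inside 100 long (own x) x 44 wide (own y), walls 2 thick, tops 6 mm above the bench; origin under the trough's centre, on the bench; own z up
- tray_2_floor: floor of tray_2's trough, 2 mm thick; same origin and axes as the tray
- tray_3: fixed shallow black tray for the stiff probe, with three small round metal studs (9 mm across, 3 high) on the 14 mm tab outside its own -x end. Trough inside 100 long (own x) x 44 wide (own y), walls 2 thick, tops 6 mm above the bench; origin under the trough's centre, on the bench; own z up
- tray_3_floor: floor of tray_3's trough, 2 mm thick; same origin and axes as the tray
- pcb_holder: fixed blue board holder between stand and plate, an obstacle: a bar along own x from -110 to +115 mm, 40 mm high, two black uprights 172 mm high at x = -28 and +75 with a board between them (up to about 200 mm high), feet 128 mm across (own y) and 21 mm high at x = -50 and +87, a clamp knob 60 mm high at x = -108; origin on the bench, own z up
- side_cutters: bystander, to be left where it is: red-handled side cutters, 113 mm long, lying flat; origin at its underside
- heat_sink: bystander, to be left where it is: finned aluminium heat sink, 32x32x20 mm; origin at its underside
- tape_roll: bystander, to be left where it is: tape roll, 52 mm across, 24 high; origin at its underside
- red_cap_bottle: bystander, to be left where it is: white bottle with a red cap, 29 mm across, 68 high; origin at its underside
Mind the look-alikes: they are no part of the job. Leave any yellow look-alike of the tray_2 alone.

How it is judged:
By the outcome, as a careful person would: the job done as asked, in the order asked, and still so for the second after the job is handed in, with the robot touching nothing.
It also fails if it takes over 72 s, if anything falls off the work surface, if the arm or the gripper's body presses on something with over 40 N, if the wrist force passes 120 N, or if a joint passes its speed limit or range.

## Working session

There is one attempt and no reset: what is moved stays moved. The work goes in short steps, Python scripts to look and compute and a tool call to move; the robot and the scene stay as the last step left them, time stands still between calls to the robot, and variables do not carry over. Pictures are saved under pics/ and viewed, and the job is handed in when it is done.

Besides the shell and the picture viewer there is one more tool, called in YAML: its name, and indented under it one key for each argument. servo_tool: Moves the arm, as the interface text tells. Its arguments: {"type":"object","properties":{"moves":{"type":"array","items":{"type":"array"}},"grip_force":{"type":"number"}},"required":["moves"]}

```bash
ls -la; mkdir -p pics; python3 - <<'E'
from workcell import monitor, imaging
import cv2, numpy as np
s=monitor.read_state(); print({k:np.round(v,4).tolist() for k,v in s.items()})
import pickle
D={}
for n in ["scene","side","wrist"]:
    d=imaging.snapshot(n); D[n]=d
    cv2.imwrite(f"pics/{n}0.png",d["image"][:,:,::-1])
    print(n,{k:np.round(v,4).tolist() for k,v in d.items() if k!="image"})
pickle.dump((s,D),open("snap0.pkl","wb"))
E
```

```text
total 12
drwxr-xr-x  3 agent agent 4096 Dec  7 01:07 .
drwxr-xr-x 23 root  root  4096 Dec  7 01:07 ..
drwxr-xr-x  2 agent agent 4096 Dec  7 01:07 pics
{'time_s': 0.0, 'joints': [1.0152, 0.0487, 0.0976, 1.622, 0.0, 1.443], 'qvel': [-0.0012, 0.0001, 0.0004, 0.0003, 0.0013, 0.0021], 'joint_efforts': [0.0012, -33.8782, 32.0015, 0.0204, -0.0, -0.0], 'position': [0.2175, 0.4772, 0.2301], 'ee_rot': [[-0.9099, 0.4149, -0.0013], [0.4149, 0.9099, -0.002], [0.0003, -0.0023, -1.0]], 'ft_force': [-0.3285, 0.6297, -0.3762], 'torque': [-0.0265, 0.0192, 0.0534], 'opening': 0.0855}
scene {'fx': 598.5644, 'fy': 598.5644, 'cx': 317.8199, 'cy': 240.3119, 'dist': [-0.1964, 0.0, 0.0, 0.0, 0.0], 'rvec': [2.1007, -0.5398, 0.2833], 'tvec': [-0.6228, 0.0667, 1.3599]}
side {'fx': 495.7587, 'fy': 495.7587, 'cx': 317.8827, 'cy': 236.9116, 'dist': [-0.0755, 0.0, 0.0, 0.0, 0.0], 'rvec': [0.1227, -2.5969, 1.6936], 'tvec': [0.4846, 0.2299, 0.9207]}
wrist {'fx': 370.2356, 'fy': 370.2356, 'cx': 323.2871, 'cy': 238.5556, 'dist': [-0.0285, 0.0, 0.0, 0.0, 0.0], 'hand_eye': [[0.0009, -0.9642, -0.2652, 0.067], [1.0, 0.0011, -0.0006, 0.0001], [0.0009, -0.2652, 0.9642, -0.1439], [0.0, 0.0, 0.0, 1.0]]}
```

View pics/scene0.png

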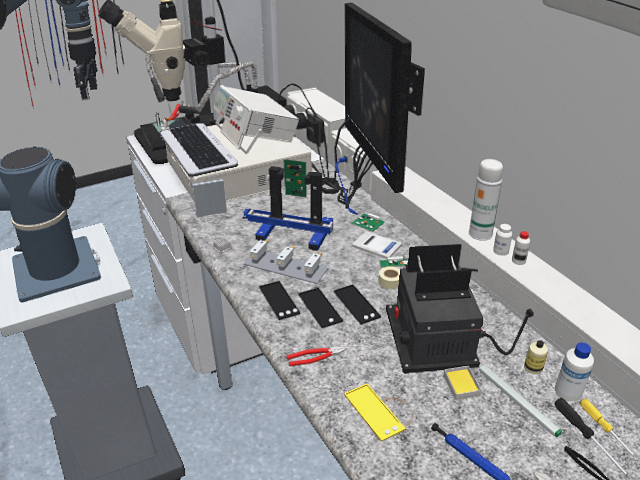

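View pics/side0.png

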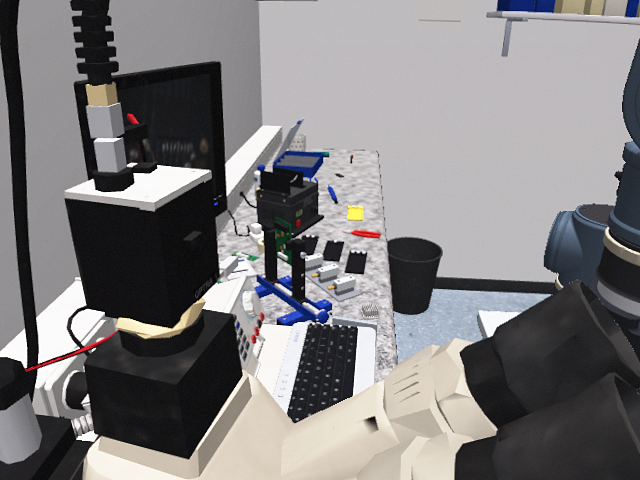

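View pics/wrist0.png

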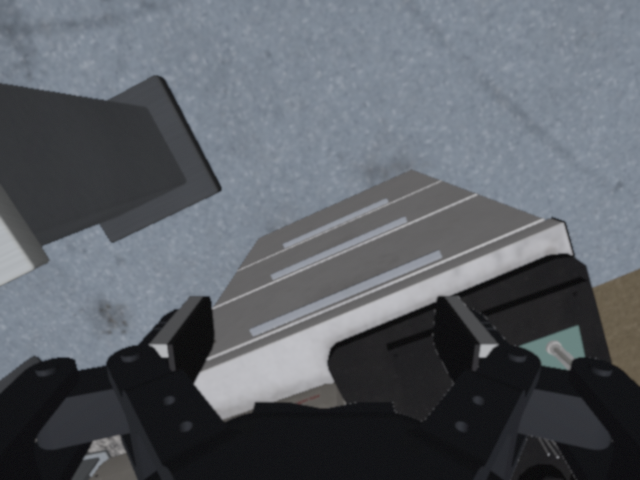

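```bash
cat > h.py <<'E'
import numpy as np, cv2, pickle
def cam(d):
    K=np.array([[d["fx"],0,d["cx"]],[0,d["fy"],d["cy"]],[0,0,1]]); return K,np.array(d["dist"])
def extr(d,s=None):
    if "rvec" in d:
        return cv2.Rodrigues(np.array(d["rvec"]))[0],np.array(d["tvec"]).ravel()
    T=np.eye(4);T[:3,:3]=s["ee_rot"];T[:3,3]=s["position"]
    W=np.linalg.inv(T@np.array(d["hand_eye"])); return W[:3,:3],W[:3,3]
def ray(d,uv,s=None):
    K,D=cam(d);R,t=extr(d,s)
    p=cv2.undistortPoints(np.array(uv,float).reshape(-1,1,2),K,D).reshape(-1,2)
    v=np.c_[p,np.ones(len(p))]@R; return -R.T@t, v
def plane(d,uv,z,s=None):
    c,v=ray(d,uv,s); return c+v*((z-c[2])/v[:,2])[:,None]
def proj(d,P,s=None):
    K,D=cam(d);R,t=extr(d,s)
    return cv2.projectPoints(np.array(P,float).reshape(-1,1,3),cv2.Rodrigues(R)[0],t,K,D)[0].reshape(-1,2)
E
python3 - <<'E'
from h import *
s,D=pickle.load(open("snap0.pkl","rb"))
for n,(x0,y0,x1,y1) in dict(scene=(180,140,420,340),side=(230,200,400,340)).items():
    im=D[n]["image"][y0:y1,x0:x1,::-1]
    f=800/(x1-x0) ; f=min(f,600/(y1-y0))
    cv2.imwrite(f"pics/{n}0c.png",cv2.resize(im,None,fx=f,fy=f,interpolation=cv2.INTER_CUBIC)); print(f)
    c,_=ray(D[n],[[0,0]]);print(n,c)
d=D["scene"]
for nm,uv,z in [("probe1",(258,243),.038),("p2",(286,252),.038),("p3",(314,260),.038),("trays3",(280,300),0),("t2",(320,307),0),("t1",(357,303),0),("plate",(209,210),0),("heat",(222,245),0),("holder",(285,225),.04),("cutters",(315,356),0),("tape",(389,278),0.02),("yellow",(375,410),0)]:
    print(nm,plane(d,[uv],z)[0].round(3))
E
```

```text
3.0
scene [ 0.02351841 -1.26348471  0.80283212]
4.285714285714286
side [0.42348148 0.78953522 0.57674276]
probe1 [ 0.449 -0.19   0.038]
p2 [ 0.489 -0.254  0.038]
p3 [ 0.53  -0.312  0.038]
trays3 [ 0.422 -0.359  0.   ]
t2 [ 0.485 -0.42   0.   ]
t1 [ 0.56  -0.447  0.   ]
plate [0.419 0.072 0.   ]
heat [ 0.39  -0.102  0.   ]
holder [ 0.536 -0.153  0.04 ]
cutters [ 0.407 -0.542  0.   ]
tape [ 0.652 -0.429  0.02 ]
yellow [ 0.434 -0.71   0.   ]
```

View pics/scene0c.png

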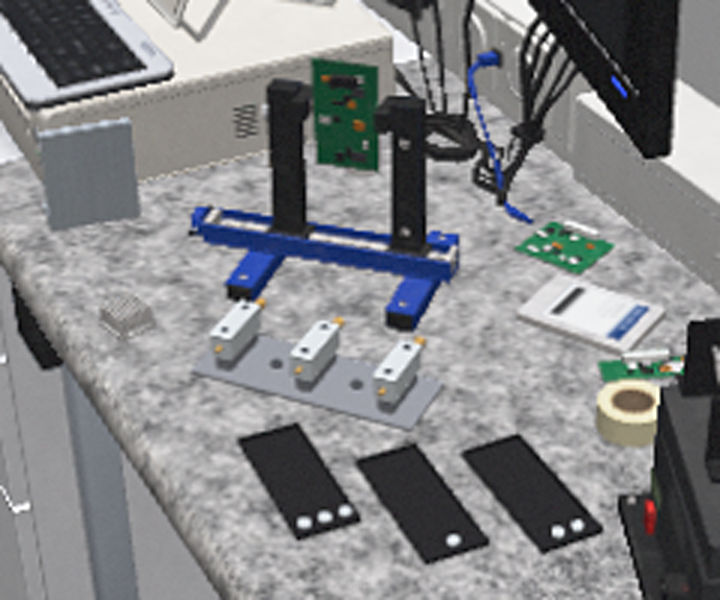

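View pics/side0c.png

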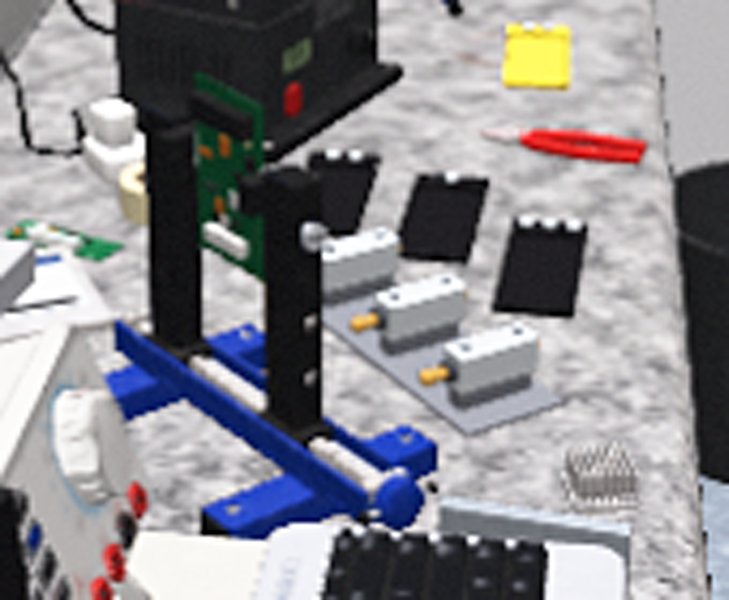

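```bash
python3 - <<'E'
from h import *
s,D=pickle.load(open("snap0.pkl","rb"))
d=D["scene"]
c=lambda x,y:(180+(x+.5)/3-.5,140+(y+.5)/3-.5)
for nm,uv,z in [("plate TL",c(40,126),.095),("TR",c(131,119),.095),("BL",c(52,229),0),("BR",c(139,215),0),
 ("knob",c(198,222),.04),("bar top L",c(205,207),.04),("bar top R",c(458,236),.04),("foot1",c(240,290),.021),("foot2",c(401,318),.021),
 ("box edge bottom L",c(145,182),0),("box top",c(40,105),.09)]:
    print(nm,plane(d,[uv],z)[0].round(3))
E
```

```text
plate TL [0.385 0.07  0.095]
TR [0.458 0.043 0.095]
BL [0.381 0.058 0.   ]
BR [0.457 0.043 0.   ]
knob [ 0.474 -0.057  0.04 ]
bar top L [ 0.489 -0.037  0.04 ]
bar top R [ 0.651 -0.182  0.04 ]
foot1 [ 0.473 -0.142  0.021]
foot2 [ 0.567 -0.24   0.021]
box edge bottom L [0.483 0.095 0.   ]
box top [0.401 0.117 0.09 ]
```

```bash
cat > go.py <<'E'
import sys, numpy as np
from workcell import monitor
from scipy.spatial.transform import Rotation as Ro
s=monitor.read_state(); p=np.array(s["position"]);R=np.array(s["ee_rot"])
x,y,z,yaw=map(float,sys.argv[1:5]); a=np.radians(yaw);c,n=np.cos(a),np.sin(a)
Rt=np.array([[c,n,0],[n,-c,0],[0,0,-1]])
d=R.T@(np.array([x,y,z])-p); w=Ro.from_matrix(R.T@Rt).as_rotvec()
print("t",round(s["time_s"],2),"pos",p.round(4),"yaw",np.degrees(np.arctan2(R[1,0],R[0,0])).round(1)%360,"tilt",R[:2,2].round(4),"F",np.round(s["ft_force"],2),"open",round(s["opening"],4),"q6",round(s["joints"][5],2))
print("shift",(d/.8).round(4),"turn",(w/np.radians(60)).round(4),"rows",np.round([np.linalg.norm(d)/.0417,np.degrees(np.linalg.norm(w))/7.16],1))
E
python3 go.py 0.3 0.15 0.33 213
```

```text
t 0.15 pos [0.2176 0.4773 0.2304] yaw 155.5 tilt [-0.001  -0.0016] F [-0.39  0.11 -0.78] open 0.0856 q6 1.44
shift [-0.2635 -0.3297 -0.124 ] turn [-0.0015 -0.0011 -0.9585] rows [8.4 8. ]
```

servo_tool:
  moves:
    - [1,[-0.02,-0.02,-0.124],[0,0,-0.1]]
    - [1,[-0.2635,-0.33,-0.124],[0,0,-0.96]]
    - [1,[-0.2635,-0.33,-0.124],[0,0,-0.96]]
    - [1,[-0.2635,-0.33,-0.124],[0,0,-0.96]]
    - [1,[-0.2635,-0.33,-0.124],[0,0,-0.96]]

```text
time_s: 0.57
position: [0.258, 0.3195, 0.2991]
ee_rot: [[-0.989, -0.146, -0.001], [-0.146, 0.989, -0.002], [0.001, -0.002, -1.0]]
ft_force: [0.9, -1.0, 0.6]
opening: 0.0854
```

```bash
python3 go.py 0.42 -0.2 0.33 213
```

```text
t 0.57 pos [0.258  0.3195 0.2991] yaw 188.4 tilt [-0.001  -0.0021] F [ 0.9  -1.03  0.56] open 0.0854 q6 0.58
shift [-0.1053 -0.6721 -0.0375] turn [-0.0015 -0.0016 -0.41  ] rows [13.1  3.4]
```

servo_tool:
  moves:
    - [1,[-0.105,-0.67,-0.0375],[0,0,-0.41]]
    - [1,[-0.105,-0.67,-0.0375],[0,0,-0.41]]
    - [1,[-0.105,-0.67,-0.0375],[0,0,-0.41]]
    - [1,[-0.105,-0.67,-0.0375],[0,0,-0.41]]
    - [1,[-0.105,-0.67,-0.0375],[0,0,-0.41]]

```text
time_s: 0.98
position: [0.3107, 0.155, 0.3088]
ee_rot: [[-0.835, -0.55, -0.001], [-0.55, 0.835, -0.001], [0.001, -0.001, -1.0]]
ft_force: [0.4, 0.1, 0.0]
opening: 0.0855
```

```bash
python3 - <<'E'
from workcell import monitor, imaging
from h import *
s=monitor.read_state(); d=imaging.snapshot("wrist"); pickle.dump((s,d),open("w1.pkl","wb"));cv2.imwrite("pics/w1.png",d["image"][:,:,::-1])
E
python3 go.py 0.50 -0.27 0.30 213
```

```text
t 1.03 pos [0.3137 0.1469 0.3093] yaw 212.7 tilt [ 0.0016 -0.0093] F [ 1.05 -1.29  0.68] open 0.0853 q6 -0.32
shift [ 0.0852 -0.5643  0.0168] turn [-0.0083 -0.0036 -0.0054] rows [11.   0.1]
```

View pics/w1.png

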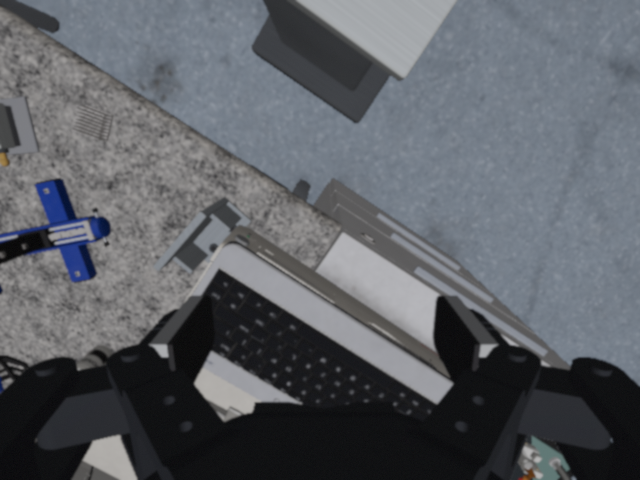

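servo_tool:
  moves:
    - [0.8,[0.085,-0.565,0.017],[0,0,0]]
    - [0.7,[0.085,-0.565,0.017],[0,0,0]]
    - [0.7,[0.085,-0.565,0.017],[0,0,0]]
    - [0.7,[0.085,-0.565,0.017],[0,0,0]]
    - [0.7,[0.085,-0.565,0.017],[0,0,0]]

```text
time_s: 1.45
position: [0.3958, -0.0363, 0.3048]
ee_rot: [[-0.842, -0.539, 0.002], [-0.539, 0.842, -0.009], [0.003, -0.009, -1.0]]
ft_force: [1.4, 1.1, 0.5]
opening: 0.0601
```

```bash
python3 - <<'E'
from workcell import monitor, imaging
from h import *
s=monitor.read_state(); d=imaging.snapshot("wrist"); pickle.dump((s,d),open("w2.pkl","wb"));cv2.imwrite("pics/w2.png",d["image"][:,:,::-1])
E
python3 go.py 0.50 -0.27 0.30 213
```

```text
t 1.5 pos [ 0.3986 -0.0433  0.3031] yaw 212.2 tilt [ 0.0019 -0.0158] F [ 3.18 -4.67 -1.14] open 0.06 q6 -0.83
shift [ 0.0438 -0.3072  0.0085] turn [-0.0137 -0.0066 -0.0131] rows [6.  0.2]
```

View pics/w2.png

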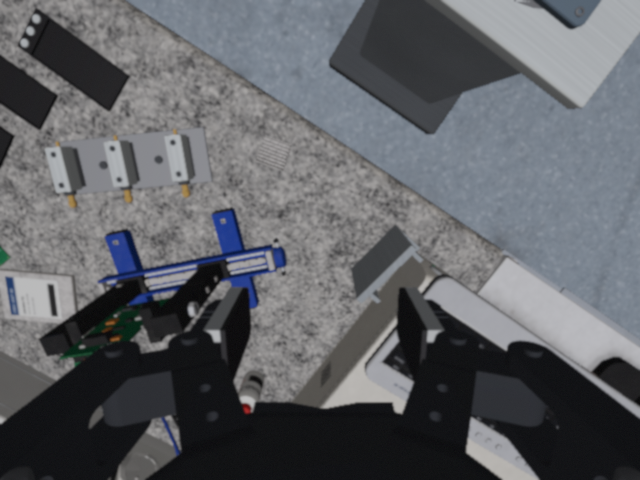

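servo_tool:
  moves:
    - [0.6,[0.044,-0.307,0.008],[-0.014,-0.007,-0.013]]
    - [0.6,[0.044,-0.307,0.008],[-0.014,-0.007,-0.013]]
    - [0.6,[0.044,-0.307,0.008],[-0.014,-0.007,-0.013]]
    - [0.6,[0.044,-0.307,0.008],[-0.014,-0.007,-0.013]]
    - [0.6,[0.044,-0.307,0.008],[-0.014,-0.007,-0.013]]

```text
time_s: 1.92
position: [0.4803, -0.2265, 0.3008]
ee_rot: [[-0.839, -0.544, -0.0], [-0.544, 0.839, 0.001], [-0.0, 0.001, -1.0]]
ft_force: [0.1, -0.5, 0.5]
opening: 0.0513
```

```bash
python3 go.py 0.50 -0.27 0.30 213
```

```text
t 1.92 pos [ 0.4803 -0.2265  0.3008] yaw 212.9 tilt [-0.0002  0.0009] F [ 0.09 -0.55  0.49] open 0.0513 q6 -1.14
shift [ 0.009  -0.0591  0.0009] turn [ 0.0009  0.0003 -0.0009] rows [1.1 0. ]
```

servo_tool:
  moves:
    - [0.6,[0.009,-0.059,0],[0,0,0]]
    - [0.6,[0.009,-0.059,0],[0,0,0]]
    - [0.6,[0.009,-0.059,0],[0,0,0]]
    - [0.6,[0.009,-0.059,0],[0,0,0]]

```text
time_s: 2.25
position: [0.4997, -0.2695, 0.2999]
ee_rot: [[-0.84, -0.543, -0.002], [-0.543, 0.84, 0.003], [0.0, 0.004, -1.0]]
ft_force: [0.2, 1.5, -0.4]
opening: 0.0513
```

```bash
python3 - <<'E'
from workcell import monitor, imaging
from h import *
s=monitor.read_state(); d=imaging.snapshot("wrist"); pickle.dump((s,d),open("w3.pkl","wb"));cv2.imwrite("pics/w3.png",d["image"][:,:,::-1])
print(s["position"],np.abs(s["qvel"]).max())
E
```

```text
[ 0.49972781 -0.2694684   0.29986075] 0.05125250629683782
```

View pics/w3.png

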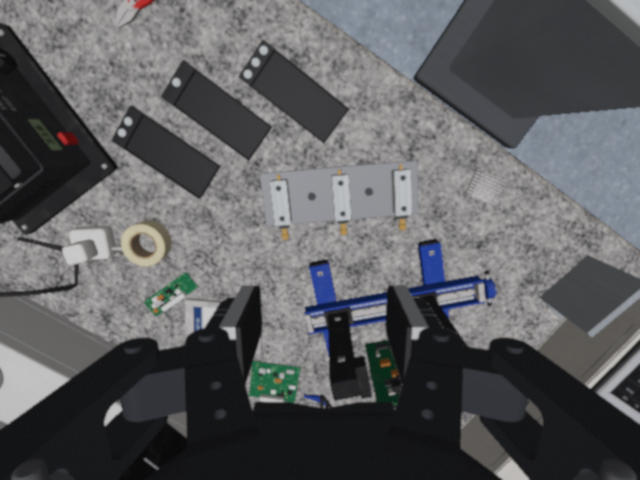

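```bash
python3 - <<'E'
from h import *
s,d=pickle.load(open("w3.pkl","rb")); im=d["image"]
hsv=cv2.cvtColor(im,cv2.COLOR_RGB2HSV)
# brass tips
def comps(m,amin,roi):
    mm=np.zeros_like(m);x0,y0,x1,y1=roi;mm[y0:y1,x0:x1]=m[y0:y1,x0:x1]
    n,l,st,ce=cv2.connectedComponentsWithStats(mm)
    return [(np.argwhere(l==i)[:,::-1],st[i],ce[i]) for i in range(1,n) if st[i,4]>=amin]
br=cv2.inRange(hsv,(8,110,90),(30,255,255))
for p,st,c in comps(br,4,(240,160,440,250)): print("brass",st.tolist(),c.round(1),plane(d,[c],.027,s)[0].round(4))
wh=cv2.inRange(hsv,(0,0,185),(180,60,255))
for p,st,c in comps(wh,150,(240,160,440,240)):
    r=cv2.minAreaRect(p.astype(np.float32)); b=cv2.boxPoints(r); P=plane(d,b,.038,s)
    e=[P[1]-P[0],P[2]-P[1]]; L=[np.linalg.norm(v) for v in e]; v=e[int(L[1]>L[0])]
    print("house",c.round(1),st[4],"ctr",P.mean(0).round(4),"dim",np.round(L,4),"yaw",np.degrees(np.arctan2(v[1],v[0])).round(1)%180)
dk=cv2.inRange(hsv,(0,0,0),(180,110,75)); dk=cv2.morphologyEx(dk,cv2.MORPH_OPEN,np.ones((5,5)))
for p,st,c in comps(dk,1500,(105,35,360,205)):
    r=cv2.minAreaRect(p.astype(np.float32)); b=cv2.boxPoints(r); P=plane(d,b,.006,s)
    e=[P[1]-P[0],P[2]-P[1]]; L=[np.linalg.norm(v) for v in e]; v=e[int(L[1]>L[0])]
    print("dark",c.round(1),st.tolist(),"ctr",P.mean(0).round(4),"dim",np.round(L,4),"yaw",np.degrees(np.arctan2(v[1],v[0])).round(1)%180)
for p,st,c in comps(wh,8,(100,30,290,150)): print("stud?",c.round(1),st[4],plane(d,[c],.005,s)[0].round(4))
for nm,f in [("w3",1)]:
    for uv,z in [((543,297),.095),((590,257),.095),((589,334),.095)]: print("plate",plane(d,[uv],z,s)[0].round(4))
s2,d2=pickle.load(open("w2.pkl","rb"))
for uv,z in [((353,262),.095),((398,227),.095),((358,300),.0)]: print("plate w2",plane(d2,[uv],z,s2)[0].round(4))
print("knob",plane(d,[(488,285)],.05,s)[0].round(3),"bar",plane(d,[(308,318),(480,290)],.04,s).round(3),"heat",plane(d,[(487,185)],.02,s).round(3))
ck=lambda z:None
big=lambda x0,y0,x1,y1,n:cv2.imwrite(n,cv2.resize(im[y0:y1,x0:x1,::-1],None,fx=4,fy=4,interpolation=cv2.INTER_CUBIC))
big(460,240,640,380,"pics/plate3.png"); big(100,30,300,180,"pics/trays3.png")
E
```

```text
brass [400, 219, 5, 11, 51] [402. 224.] [ 0.4748 -0.176   0.027 ]
brass [341, 224, 5, 10, 45] [343.  228.7] [ 0.5167 -0.2303  0.027 ]
brass [282, 229, 6, 10, 44] [284.6 233.5] [ 0.5583 -0.2841  0.027 ]
house [403.2 192.2] 468 ctr [ 0.4444 -0.1994  0.038 ] dim [0.015  0.0467] yaw 38.4
house [341.5 197. ] 466 ctr [ 0.4863 -0.2534  0.038 ] dim [0.015  0.0468] yaw 37.7
house [280. 202.] 468 ctr [ 0.5282 -0.3072  0.038 ] dim [0.0151 0.0471] yaw 37.8
dark [296.8  94.4] [249, 48, 97, 92, 4206] ctr [ 0.4201 -0.3549  0.006 ] dim [0.0478 0.109 ] yaw 86.7
dark [216.5 110.9] [163, 63, 107, 95, 4385] ctr [ 0.4838 -0.4221  0.006 ] dim [0.0472 0.1183] yaw 87.4
dark [167.2 153.3] [113, 107, 105, 90, 3978] ctr [ 0.5565 -0.4497  0.006 ] dim [0.0472 0.1196] yaw 87.9
stud? [263.1  49.5] 15 [ 0.4008 -0.4102  0.005 ]
stud? [255.2  61.7] 17 [ 0.4161 -0.4112  0.005 ]
stud? [247.4  73.6] 15 [ 0.4313 -0.4123  0.005 ]
stud? [175.6  81.6] 13 [ 0.4814 -0.4754  0.005 ]
stud? [127.6 120.6] 13 [ 0.5481 -0.5028  0.005 ]
stud? [121.4 132.4] 13 [ 0.5638 -0.5033  0.005 ]
plate [ 0.4526 -0.0282  0.095 ]
plate [ 0.3935 -0.0169  0.095 ]
plate [0.4577 0.0441 0.095 ]
plate w2 [0.426  0.0162 0.095 ]
plate w2 [0.3719 0.0331 0.095 ]
plate w2 [0.4895 0.0747 0.    ]
knob [ 0.477 -0.057  0.05 ] bar [[ 0.629 -0.207  0.04 ]
 [ 0.488 -0.055  0.04 ]] heat [[ 0.385 -0.119  0.02 ]]
```

View pics/plate3.png

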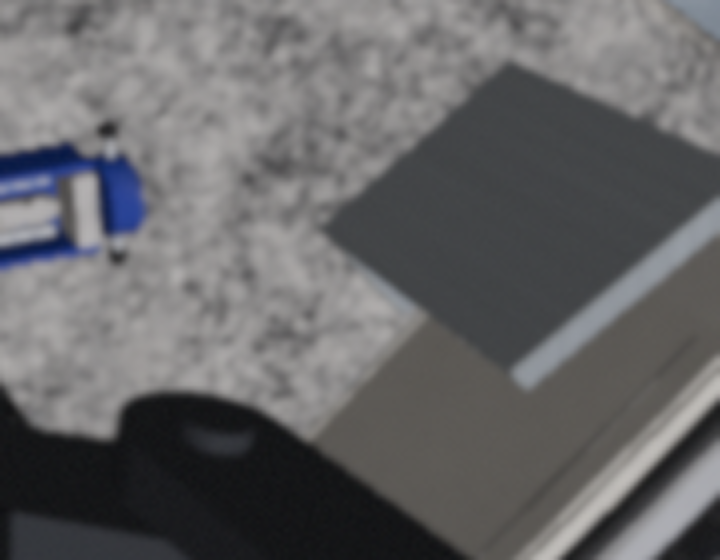

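View pics/trays3.png

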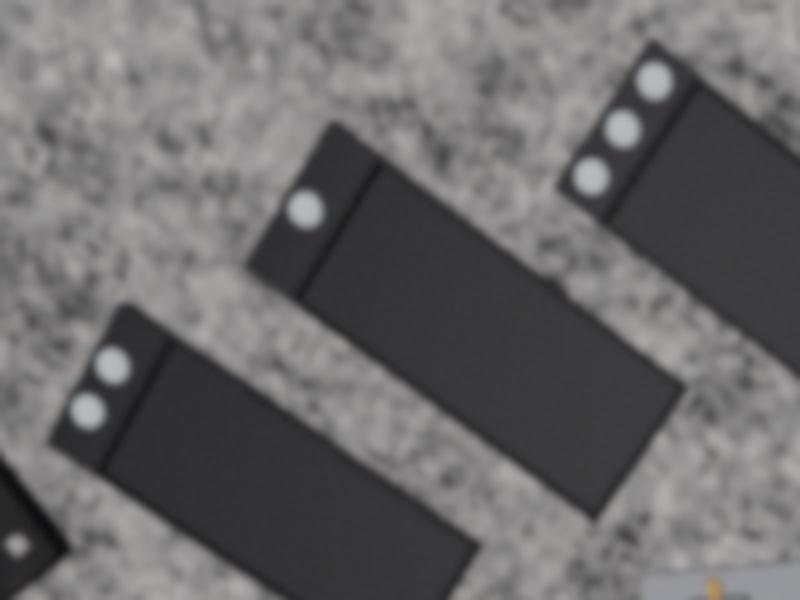

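```bash
python3 - <<'E'
from h import *
s,d=pickle.load(open("w3.pkl","rb"))
print(plane(d,[(541.2,296.8),(587.4,255.5)],0,s).round(4),plane(d,[(588.6,333.5),(639.5,290)],.095,s).round(4))
s2,d2=pickle.load(open("w2.pkl","rb"));im=d2["image"]
cv2.imwrite("pics/plate2.png",cv2.resize(im[200:320,330:450,::-1],None,fx=5,fy=5,interpolation=cv2.INTER_CUBIC))
E
python3 go.py 0.444 -0.199 0.08 217.9
```

```text
[[0.4561 0.0453 0.    ]
 [0.3802 0.0576 0.    ]] [[0.4575 0.0433 0.095 ]
 [0.391  0.0539 0.095 ]]
t 2.3 pos [ 0.4997 -0.2688  0.3008] yaw 213.0 tilt [-0.0009  0.0021] F [ 0.29 -0.28  0.38] open 0.0513 q6 -1.19
shift [0.011  0.1104 0.2763] turn [ 0.0021  0.0004 -0.0823] rows [5.7 0.7]
```

View pics/plate2.png

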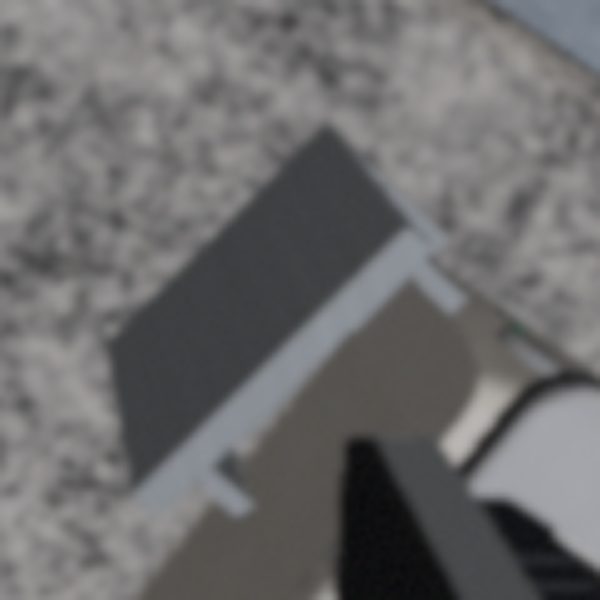

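servo_tool:
  moves:
    - [0.6,[0.011,0.11,0.276],[0,0,-0.082]]
    - [0.6,[0.011,0.11,0.276],[0,0,-0.082]]
    - [0.6,[0.011,0.11,0.276],[0,0,-0.082]]
    - [0.6,[0.011,0.11,0.276],[0,0,-0.082]]
    - [0.6,[0.011,0.11,0.276],[0,0,-0.082]]

```text
time_s: 2.72
position: [0.4506, -0.2058, 0.1076]
ee_rot: [[-0.788, -0.616, 0.002], [-0.616, 0.788, 0.001], [-0.002, -0.0, -1.0]]
ft_force: [0.7, 0.1, 0.7]
opening: 0.0515
```

```bash
python3 go.py 0.444 -0.199 0.055 217.9
```

```text
t 2.72 pos [ 0.4506 -0.2058  0.1076] yaw 218.0 tilt [0.0017 0.0008] F [0.68 0.09 0.69] open 0.0515 q6 -1.23
shift [0.0015 0.0118 0.0658] turn [-0.0004  0.0017  0.0017] rows [1.3 0. ]
```

servo_tool:
  moves:
    - [0.6,[0.0015,0.012,0.066],[0,0.002,0.002]]
    - [0.6,[0.0015,0.012,0.066],[0,0.002,0.002]]
    - [0.6,[0.0015,0.012,0.066],[0,0.002,0.002]]
    - [0.6,[0.0015,0.012,0.066],[0,0.002,0.002]]

```text
time_s: 3.05
position: [0.4435, -0.1973, 0.0553]
ee_rot: [[-0.788, -0.615, 0.0], [-0.615, 0.788, -0.001], [0.0, -0.001, -1.0]]
ft_force: [0.8, -1.4, 0.3]
opening: 0.051
```

```bash
cat > snap.py <<'E'
import sys
from workcell import monitor, imaging
from h import *
n=sys.argv[1];out=sys.argv[2]
s=monitor.read_state(); d=imaging.snapshot(n); pickle.dump((s,d),open(out+".pkl","wb"))
im=d["image"][:,:,::-1]
if len(sys.argv)>3:
    x0,y0,x1,y1=map(int,sys.argv[3:7]);im=im[y0:y1,x0:x1];f=min(800/(x1-x0),600/(y1-y0));im=cv2.resize(im,None,fx=f,fy=f,interpolation=cv2.INTER_CUBIC)
cv2.imwrite(f"pics/{out}.png",im)
E
python3 snap.py wrist w4;python3 go.py 0.444 -0.199 0.021 217.9
```

```text
t 3.1 pos [ 0.4452 -0.1988  0.0571] yaw 218.0 tilt [ 0.0037 -0.0027] F [-0.03 -1.29  1.08] open 0.0513 q6 -1.22
shift [0.0014 0.0009 0.0452] turn [-0.0042  0.0012  0.0009] rows [0.9 0. ]
```

View pics/w4.png

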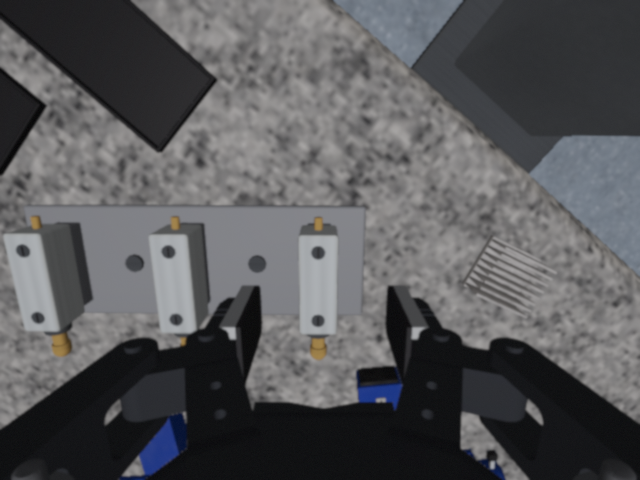

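```bash
python3 - <<'E'
from h import *
s,d=pickle.load(open("w4.pkl","rb"))
print(plane(d,[(318.5,229),(318.5,334),(301,300),(336.5,300)],.038,s).round(4), plane(d,[(318.5,229),(318.5,334)],.038,s).mean(0).round(4))
E
```

```text
[[ 0.4234 -0.2159  0.038 ]
 [ 0.4649 -0.1836  0.038 ]
 [ 0.4558 -0.2012  0.038 ]
 [ 0.4454 -0.1879  0.038 ]] [ 0.4441 -0.1997  0.038 ]
```

servo_tool:
  moves:
    - [0.6,[0.001,0.001,0.025],[0,0,0]]
    - [0.6,[0.001,0.001,0.045],[0,0,0]]
    - [0.6,[0.001,0.001,0.045],[0,0,0]]
    - [0.6,[0.001,0.001,0.045],[0,0,0]]

```text
time_s: 3.43
position: [0.4457, -0.1995, 0.0233]
ee_rot: [[-0.788, -0.615, 0.006], [-0.615, 0.788, -0.004], [-0.002, -0.007, -1.0]]
ft_force: [1.2, 0.4, 0.4]
opening: 0.0514
```

```bash
python3 go.py 0.444 -0.199 0.021 217.9
```

```text
t 3.43 pos [ 0.4457 -0.1995  0.0233] yaw 218.0 tilt [ 0.0063 -0.0043] F [1.24 0.39 0.36] open 0.0514 q6 -1.22
shift [0.0013 0.0018 0.0029] turn [-0.007   0.0022  0.0011] rows [0.1 0.1]
```

servo_tool:
  moves:
    - [0.6,[0.001,0.002,0.003],[-0.006,0.002,0.001]]
    - [0.0,[0.001,0.002,0.003],[-0.006,0.002,0.001]]
    - [0.0,[0.001,0.002,0.003],[-0.006,0.002,0.001]]
    - [0.0,[0.001,0.002,0.003],[-0.006,0.002,0.001]]
    - [0.0,[0.001,0.002,0.003],[-0.006,0.002,0.001]]
  grip_force: 50

```text
time_s: 3.85
position: [0.4451, -0.1995, 0.0223]
ee_rot: [[-0.789, -0.614, 0.003], [-0.614, 0.789, -0.002], [-0.001, -0.004, -1.0]]
ft_force: [0.1, -0.4, 3.5]
opening: 0.0171
```

```bash
python3 go.py 0.444 -0.199 0.021 217.9;  python3 go.py 0.41 -0.19 0.13 235
```

```text
t 3.85 pos [ 0.4451 -0.1995  0.0223] yaw 217.9 tilt [ 0.0031 -0.0021] F [ 0.1  -0.43  3.54] open 0.0171 q6 -1.22
shift [0.0008 0.0013 0.0017] turn [-0.0034  0.0011 -0.0001] rows [0. 0.]
t 3.85 pos [ 0.4451 -0.1995  0.0223] yaw 217.9 tilt [ 0.0031 -0.0021] F [ 0.1  -0.43  3.54] open 0.0171 q6 -1.22
shift [ 0.0272  0.0358 -0.1347] turn [-0.0036  0.0006 -0.2851] rows [2.7 2.4]
```

servo_tool:
  moves:
    - [0,[0,0,-0.04],[-0.003,0,0]]
    - [0,[0,0,-0.09],[-0.003,0,0]]
    - [0,[0.0,0,-0.135],[-0.003,0,0]]
    - [0,[0.0,0,-0.135],[-0.003,0,0]]

```text
time_s: 4.18
position: [0.4489, -0.2018, 0.1387]
ee_rot: [[-0.789, -0.614, 0.013], [-0.614, 0.789, -0.007], [-0.006, -0.014, -1.0]]
ft_force: [1.9, -0.6, -0.2]
opening: 0.0169
```

```bash
python3 go.py 0.409 -0.01 0.12 261
```

```text
t 4.18 pos [ 0.4489 -0.2018  0.1387] yaw 217.9 tilt [ 0.013 -0.007] F [ 1.94 -0.57 -0.16] open 0.0169 q6 -1.22
shift [-0.1078  0.2202  0.021 ] turn [-1.450e-02  5.000e-04 -7.184e-01] rows [4.7 6. ]
```

servo_tool:
  moves:
    - [0,[-0.04,0.06,0.005],[-0.014,0,-0.12]]
    - [0,[-0.06,0.11,0.01],[-0.014,0,-0.24]]
    - [0,[-0.08,0.16,0.015],[-0.014,0,-0.36]]
    - [0,[-0.1,0.2,0.02],[-0.014,0,-0.48]]
    - [0,[-0.108,0.22,0.021],[-0.014,0,-0.6]]

```text
time_s: 4.6
position: [0.4074, -0.0071, 0.1189]
ee_rot: [[-0.274, -0.962, -0.001], [-0.962, 0.273, 0.003], [-0.003, 0.001, -1.0]]
ft_force: [0.6, 0.5, -1.5]
opening: 0.0167
```

```bash
python3 go.py 0.408 -0.013 0.073 261
```

```text
t 4.6 pos [ 0.4074 -0.0071  0.1189] yaw 254.1 tilt [-0.0007  0.0029] F [ 0.62  0.54 -1.48] open 0.0167 q6 -1.48
shift [ 0.007  -0.0029  0.0574] turn [ 0.0013  0.0025 -0.1145] rows [1.1 1. ]
```

servo_tool:
  moves:
    - [0,[0.007,-0.003,0.02],[0.001,0.002,-0.1145]]
    - [0,[0.007,-0.003,0.057],[0.001,0.002,-0.1145]]
    - [0,[0.007,-0.003,0.057],[0.001,0.002,-0.1145]]
    - [0,[0.007,-0.003,0.057],[0.001,0.002,-0.1145]]
    - [0,[0.007,-0.003,0.057],[0.001,0.002,-0.1145]]

```text
time_s: 5.02
position: [0.4083, -0.0132, 0.0739]
ee_rot: [[-0.157, -0.988, -0.0], [-0.988, 0.157, 0.001], [-0.001, 0.0, -1.0]]
ft_force: [0.0, 1.8, -0.5]
opening: 0.0163
```

```bash
python3 snap.py scene s5 160 150 280 240; python3 snap.py wrist w5;  python3 go.py 0.408 -0.013 0.073 261
```

```text
t 5.12 pos [ 0.4095 -0.0136  0.0751] yaw 260.9 tilt [0.0026 0.0001] F [-0.53 -0.39 -1.59] open 0.0164 q6 -1.61
shift [-0.0005  0.002   0.0026] turn [-0.0025  0.0005 -0.0011] rows [0.1 0. ]
```

View pics/s5.png

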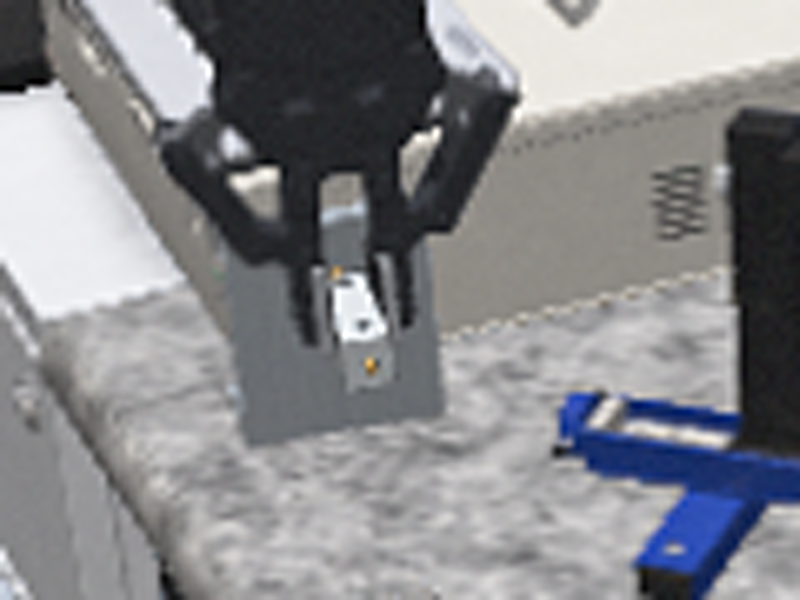

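View pics/w5.png

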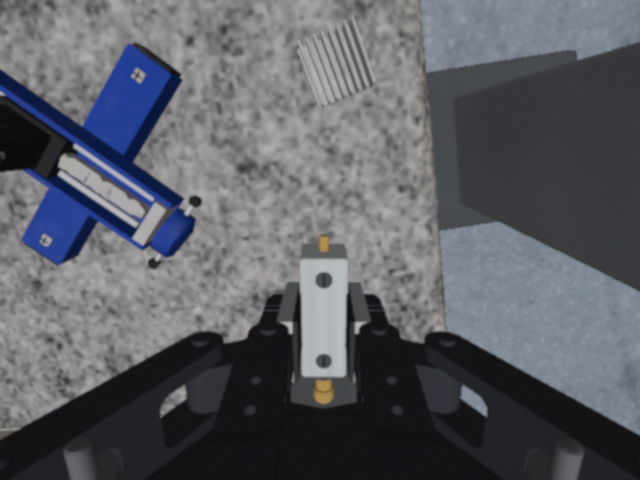

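```bash
cat > ft.py <<'E'
import sys
from workcell import monitor, imaging
import numpy as np
N=int(sys.argv[1]);a=np.radians(81);p=np.array([np.cos(a),np.sin(a),0])
F=[];P=[]
for i in range(N):
    s=monitor.read_state();F.append(s["ft_force"]);P.append(s["position"]); imaging.snapshot("wrist")
F=np.array(F);P=np.array(P)
print("t",s["time_s"],"Fp",(F@p).mean().round(2),"sd",(F@p).std().round(2),"F",F.mean(0).round(2),"pp",(P@p).mean().round(4),"sd",(P@p).std().round(4),"pos",P.mean(0).round(4))
E
python3 ft.py 8
```

```text
t 5.4667 Fp 0.18 sd 0.35 F [ 0.19  0.16 -0.87] pp 0.0507 sd 0.0001 pos [ 0.4091 -0.0135  0.0746]
```

servo_tool:
  moves:
    - [0,[-0.006,0,0.001],[0,0,0]]
    - [0,[-0.012,0,0.001],[0,0,0]]
    - [0,[-0.0175,0,0.001],[0,0,0]]
    - [0,[-0.0175,0,0.001],[0,0,0]]
    - [0,[-0.0175,0,0.001],[0,0,0]]

```text
time_s: 5.93
position: [0.4105, 0.0011, 0.0727]
ee_rot: [[-0.156, -0.988, 0.0], [-0.988, 0.156, 0.0], [-0.0, 0.0, -1.0]]
ft_force: [-0.8, -0.7, -0.1]
opening: 0.0164
```

```bash
python3 ft.py 6; python3 snap.py scene s6 160 150 280 240
```

```text
t 6.1833 Fp -0.37 sd 0.39 F [-0.39 -0.31 -0.48] pp 0.065 sd 0.0002 pos [0.4105 0.0008 0.0728]
```

View pics/s6.png

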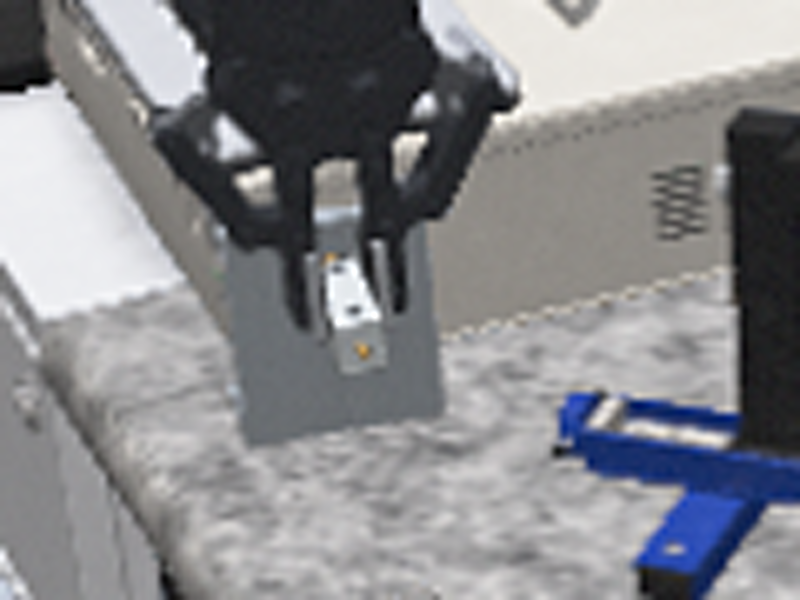

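servo_tool:
  moves:
    - [0,[-0.0012,0,0],[0,0,0]]
    - [0,[-0.0025,0,0],[0,0,0]]
    - [0,[-0.0025,0,0],[0,0,0]]

```text
time_s: 6.53
position: [0.4108, 0.0027, 0.0728]
ee_rot: [[-0.157, -0.988, 0.0], [-0.988, 0.157, 0.001], [-0.001, -0.0, -1.0]]
ft_force: [0.0, -0.5, -1.2]
opening: 0.0168
```

```bash
python3 ft.py 5
```

```text
t 6.7333 Fp -0.34 sd 0.42 F [-0.01 -0.34 -0.64] pp 0.0668 sd 0.0 pos [0.4108 0.0026 0.0728]
```

servo_tool:
  moves:
    - [0,[-0.0012,0,0],[0,0,0]]
    - [0,[-0.0025,0,0],[0,0,0]]
    - [0,[-0.0025,0,0],[0,0,0]]

```text
time_s: 7.03
position: [0.411, 0.0038, 0.0729]
ee_rot: [[-0.157, -0.988, -0.0], [-0.988, 0.157, -0.002], [0.002, -0.0, -1.0]]
ft_force: [-0.8, -3.3, -0.7]
opening: 0.0168
```

```bash
python3 ft.py 5
```

```text
t 7.2333 Fp -3.73 sd 0.28 F [-1.21 -3.58 -0.68] pp 0.0681 sd 0.0001 pos [0.411  0.0039 0.0728]
```

servo_tool:
  moves:
    - [0,[-0.001,0,0],[0,0,0]]
    - [0,[-0.0025,0,0],[0,0,0]]
    - [0,[-0.0025,0,0],[0,0,0]]

```text
time_s: 7.53
position: [0.4113, 0.0054, 0.0729]
ee_rot: [[-0.158, -0.988, -0.0], [-0.988, 0.158, -0.002], [0.002, -0.0, -1.0]]
ft_force: [-1.3, -5.7, -1.3]
opening: 0.0169
```

```bash
python3 ft.py 5
```

```text
t 7.7333 Fp -5.58 sd 0.41 F [-1.18 -5.46 -0.25] pp 0.0697 sd 0.0 pos [0.4113 0.0054 0.0729]
```

servo_tool:
  moves:
    - [0,[0.02,0,0],[0,0,0]]
    - [0,[0.04,0,-0.03],[0,0,0]]
    - [0,[0.08,0,-0.06],[0,0,0]]
    - [0,[0.13,0,-0.06],[0,0,0]]
    - [0,[0.18,0,-0.06],[0,0,0]]

```text
time_s: 8.2
position: [0.3906, -0.1371, 0.1235]
ee_rot: [[-0.154, -0.988, 0.006], [-0.988, 0.154, -0.002], [0.001, -0.006, -1.0]]
ft_force: [1.7, 0.6, -0.8]
opening: 0.0173
```

```bash
python3 go.py 0.419 -0.36 0.1 266.5
```

```text
t 8.2 pos [ 0.3906 -0.1371  0.1235] yaw 261.1 tilt [ 0.0062 -0.0016] F [ 1.75  0.59 -0.84] open 0.0173 q6 -1.92
shift [ 0.2698 -0.0779  0.0301] turn [-0.0061 -0.0009 -0.0898] rows [5.4 0.8]
```

servo_tool:
  moves:
    - [0,[0.05,-0.015,0],[-0.006,0,-0.02]]
    - [0,[0.1,-0.03,0],[-0.006,0,-0.04]]
    - [0,[0.15,-0.045,0],[-0.006,0,-0.06]]
    - [0,[0.2,-0.06,0],[-0.006,0,-0.08]]
    - [0,[0.25,-0.074,0.01],[-0.006,0,-0.09]]

```text
time_s: 8.62
position: [0.42, -0.3442, 0.1179]
ee_rot: [[-0.06, -0.998, 0.005], [-0.998, 0.06, -0.001], [0.001, -0.006, -1.0]]
ft_force: [0.8, -0.5, 0.3]
opening: 0.0167
```

```bash
python3 go.py 0.419 -0.36 0.05 266.5
```

```text
t 8.62 pos [ 0.42   -0.3442  0.1179] yaw 266.6 tilt [ 0.0055 -0.001 ] F [ 0.82 -0.47  0.3 ] open 0.0167 q6 -2.32
shift [0.0198 0.0006 0.0848] turn [-0.0053 -0.0006  0.0013] rows [1.7 0. ]
```

servo_tool:
  moves:
    - [0,[0.02,0.001,0.03],[-0.005,0,0]]
    - [0,[0.02,0.001,0.07],[-0.005,0,0]]
    - [0,[0.02,0.001,0.085],[-0.005,0,0]]
    - [0,[0.02,0.001,0.085],[-0.005,0,0]]

```text
time_s: 8.95
position: [0.4164, -0.3563, 0.0448]
ee_rot: [[-0.06, -0.998, -0.005], [-0.998, 0.06, 0.009], [-0.008, 0.006, -1.0]]
ft_force: [-0.5, 1.5, -1.3]
opening: 0.0165
```

```bash
python3 snap.py wrist w7;python3 go.py 0.419 -0.36 0.010 266.5
```

```text
t 9.0 pos [ 0.4176 -0.3573  0.0474] yaw 266.6 tilt [-0.0027  0.0053] F [ 0.84  0.17 -0.92] open 0.0171 q6 -2.34
shift [ 0.0035 -0.0021  0.0467] turn [0.0029 0.0049 0.002 ] rows [0.9 0.1]
```

View pics/w7.png

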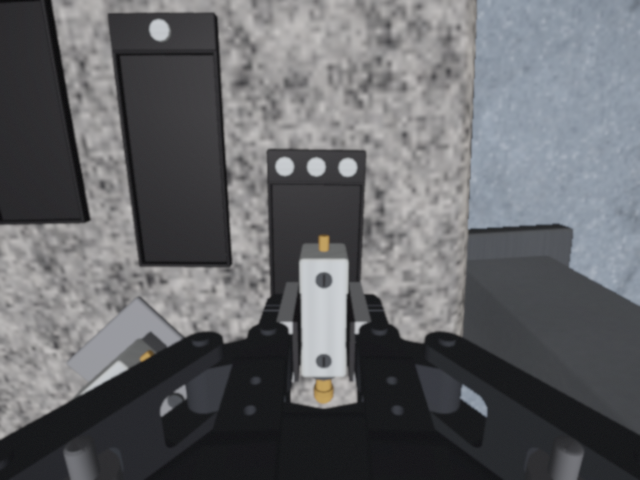

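```bash
python3 - <<'E'
from h import *
s,d=pickle.load(open("w7.pkl","rb"))
print(plane(d,[(284.5,166.5),(316,166.5),(347.5,167)],.005,s).round(4), plane(d,[(268,183),(364,183),(159.5,30)],.006,s).round(4),s["position"])
E
```

```text
[[ 0.432  -0.4103  0.005 ]
 [ 0.4166 -0.4094  0.005 ]
 [ 0.4013 -0.4082  0.005 ]] [[ 0.4406 -0.4029  0.006 ]
 [ 0.3936 -0.4001  0.006 ]
 [ 0.4824 -0.4738  0.006 ]] [ 0.41642534 -0.35633318  0.04480724]
```

servo_tool:
  moves:
    - [0,[0.002,-0.002,0.02],[0.003,0.005,0.002]]
    - [0,[0.002,-0.002,0.038],[0.003,0.005,0.002]]
    - [0,[0.002,-0.002,0.044],[0.003,0.005,0.002]]
    - [0,[0.002,-0.002,0.044],[0.003,0.005,0.002]]
    - [0,[0.002,-0.002,0.044],[0.003,0.005,0.002]]

```text
time_s: 9.42
position: [0.4199, -0.3588, 0.0137]
ee_rot: [[-0.06, -0.998, 0.002], [-0.998, 0.06, -0.001], [0.001, -0.002, -1.0]]
ft_force: [-0.0, 0.8, -0.8]
opening: 0.0166
```

```bash
python3 ft.py 3;python3 go.py 0.419 -0.358 0.0085 266.5
```

```text
t 9.5167 Fp 0.0 sd 0.56 F [-0.13  0.02 -0.98] pp -0.289 sd 0.0003 pos [ 0.4201 -0.3592  0.014 ]
t 9.57 pos [ 0.4201 -0.3596  0.0141] yaw 266.5 tilt [ 0.0024 -0.0023] F [-0.51  0.81 -0.65] open 0.0168 q6 -2.34
shift [-0.0019  0.0015  0.0069] turn [-0.0024 -0.002   0.0004] rows [0.1 0. ]
```

servo_tool:
  moves:
    - [0,[-0.001,0.001,0.004],[-0.002,-0.002,0]]
    - [0,[-0.001,0.001,0.007],[-0.002,-0.002,0]]
    - [0,[-0.001,0.001,0.007],[-0.002,-0.002,0]]

```text
time_s: 9.82
position: [0.4194, -0.3588, 0.0084]
ee_rot: [[-0.061, -0.998, 0.001], [-0.998, 0.061, -0.0], [0.0, -0.001, -1.0]]
ft_force: [0.5, 0.3, -0.4]
opening: 0.0165
```

```bash
python3 ft.py 3
```

```text
t 9.9167 Fp -0.19 sd 0.57 F [ 0.39 -0.25 -0.78] pp -0.2888 sd 0.0 pos [ 0.4193 -0.3588  0.0084]
```

servo_tool:
  moves:
    - [0,[0,0,0.0012],[0,0,0]]
    - [0,[0,0,0.0012],[0,0,0]]

```text
time_s: 10.13
position: [0.4193, -0.3588, 0.0084]
ee_rot: [[-0.061, -0.998, 0.0], [-0.998, 0.061, 0.0], [-0.0, -0.0, -1.0]]
ft_force: [-1.5, 1.4, 4.1]
opening: 0.0167
```

```bash
python3 ft.py 3
```

```text
t 10.2333 Fp 1.61 sd 0.36 F [-1.68  1.89  5.08] pp -0.2888 sd 0.0 pos [ 0.4193 -0.3588  0.0084]
```

servo_tool:
  moves:
    - [0.4,[0,0,-0.0005],[0,0,0]]
    - [0.4,[0,0,-0.0005],[0,0,0]]
    - [0.45,[0,0,-0.001],[0,0,0]]
    - [0.45,[0,0,-0.02],[0,0,0]]
    - [0.5,[0,0,-0.06],[0,0,0]]

```text
time_s: 10.7
position: [0.4162, -0.3555, 0.0513]
ee_rot: [[-0.061, -0.998, -0.007], [-0.998, 0.061, 0.008], [-0.008, 0.007, -1.0]]
ft_force: [0.3, 0.3, -0.1]
opening: 0.0425
```

```bash
python3 go.py 0.47 -0.28 0.12 217.9
```

```text
t 10.7 pos [ 0.4162 -0.3555  0.0513] yaw 266.5 tilt [-0.0069  0.008 ] F [ 0.3   0.31 -0.07] open 0.0425 q6 -2.34
shift [-0.0989 -0.0607 -0.0856] turn [0.0096 0.0038 0.8102] rows [2.8 6.8]
```

```bash
python3 snap.py wrist w8; python3 go.py 0.486 -0.253 0.1 217.9
```

```text
t 10.75 pos [ 0.4206 -0.3602  0.0616] yaw 266.5 tilt [ 0.0038 -0.0037] F [ 1.6  -1.11  5.01] open 0.0426 q6 -2.34
shift [-0.1386 -0.0736 -0.0482] turn [-0.005  -0.0015  0.8104] rows [3.1 6.8]
```

View pics/w8.png

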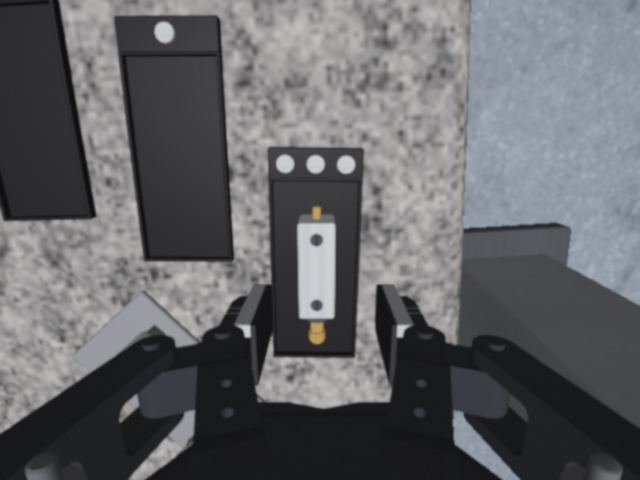

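Picture: the probe (housing 300–336 × 220–320) lies flat inside the three‑stud tray (studs at row 164, trough 272–360 × 180–355). Next is seat_2.

servo_tool:
  moves:
    - [0.6,[-0.02,-0.01,-0.06],[0,0,0.1]]
    - [0.6,[-0.07,-0.04,-0.07],[0,0,0.23]]
    - [0.6,[-0.12,-0.065,-0.07],[-0.005,0,0.35]]
    - [0.6,[-0.139,-0.074,-0.06],[-0.005,0,0.47]]
    - [0.6,[-0.139,-0.074,-0.05],[-0.005,0,0.59]]

```text
time_s: 11.17
position: [0.4905, -0.2488, 0.1037]
ee_rot: [[-0.596, -0.803, 0.005], [-0.803, 0.596, -0.002], [-0.002, -0.005, -1.0]]
ft_force: [-0.8, 0.3, -0.3]
opening: 0.0516
```

```bash
python3 go.py 0.486 -0.253 0.055 217.9
```

```text
t 11.17 pos [ 0.4905 -0.2488  0.1037] yaw 233.4 tilt [ 0.0051 -0.0018] F [-0.79  0.34 -0.33] open 0.0516 q6 -1.52
shift [0.0076 0.0017 0.0608] turn [-0.0047  0.0022  0.2582] rows [1.2 2.2]
```

servo_tool:
  moves:
    - [0.6,[0.0076,0.0017,0.01],[-0.005,0.002,0.12]]
    - [0.6,[0.0076,0.0017,0.03],[-0.005,0.002,0.24]]
    - [0.6,[0.0076,0.0017,0.06],[-0.005,0.002,0.258]]
    - [0.6,[0.0076,0.0017,0.06],[-0.005,0.002,0.258]]
    - [0.6,[0.0076,0.0017,0.06],[-0.005,0.002,0.258]]

```text
time_s: 11.58
position: [0.4846, -0.252, 0.054]
ee_rot: [[-0.788, -0.615, -0.004], [-0.615, 0.788, 0.003], [0.001, 0.004, -1.0]]
ft_force: [-0.2, -0.2, 0.7]
opening: 0.0512
```

```bash
python3 snap.py wrist w9; python3 go.py 0.486 -0.253 0.022 217.9
```

```text
t 11.63 pos [ 0.4857 -0.2528  0.0555] yaw 218.0 tilt [-0.0009  0.001 ] F [ 0.64 -0.74  0.42] open 0.0511 q6 -1.26
shift [-0.0001 -0.0005  0.0419] turn [ 0.0013 -0.0001  0.0009] rows [0.8 0. ]
```

View pics/w9.png

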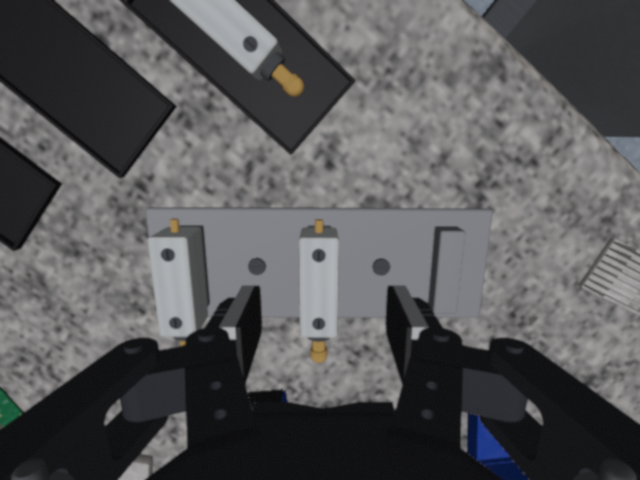

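servo_tool:
  moves:
    - [0.6,[0,0,0.022],[0,0,0]]
    - [0.6,[0,0,0.0415],[0.001,0,0]]
    - [0.6,[0,0,0.0415],[0.001,0,0]]
    - [0.6,[0,0,0.0415],[0.001,0,0]]
    - [0.6,[0,0,0.0415],[0.001,0,0]]

```text
time_s: 12.05
position: [0.4867, -0.2535, 0.0241]
ee_rot: [[-0.788, -0.615, 0.002], [-0.615, 0.788, -0.001], [-0.001, -0.002, -1.0]]
ft_force: [0.3, 0.5, 1.2]
opening: 0.0513
```

```bash
python3 go.py 0.486 -0.253 0.022 217.9
```

```text
t 12.05 pos [ 0.4867 -0.2535  0.0241] yaw 218.0 tilt [ 0.0019 -0.0013] F [0.26 0.45 1.18] open 0.0513 q6 -1.27
shift [0.0002 0.001  0.0027] turn [-0.0021  0.0006  0.001 ] rows [0.1 0. ]
```

servo_tool:
  moves:
    - [0.6,[0,0.001,0.0025],[-0.002,0,0.001]]
    - [0,[0,0.001,0.0025],[-0.002,0,0.001]]
    - [0,[0,0.001,0.0025],[-0.002,0,0.001]]
    - [0,[0,0.001,0.0025],[-0.002,0,0.001]]
    - [0,[0,0.001,0.0025],[-0.002,0,0.001]]
  grip_force: 50

```text
time_s: 12.47
position: [0.4868, -0.2534, 0.0231]
ee_rot: [[-0.789, -0.614, 0.002], [-0.614, 0.789, -0.001], [-0.001, -0.002, -1.0]]
ft_force: [-1.1, 0.6, 3.7]
opening: 0.0166
```

servo_tool:
  moves:
    - [0,[0,0,-0.04],[0,0,0]]
    - [0,[0,0,-0.09],[0,0,0]]
    - [0,[0.0,0,-0.135],[0,0,0]]
    - [0,[0.0,0,-0.135],[0,0,0]]

```text
time_s: 12.8
position: [0.4907, -0.2561, 0.1401]
ee_rot: [[-0.789, -0.614, 0.014], [-0.614, 0.789, -0.009], [-0.006, -0.016, -1.0]]
ft_force: [1.4, -1.1, -0.2]
opening: 0.0165
```

```bash
python3 go.py 0.39 -0.15 0.12 240;python3 go.py 0.408 -0.013 0.12 261
```

```text
t 12.8 pos [ 0.4907 -0.2561  0.1401] yaw 217.9 tilt [ 0.0141 -0.0089] F [ 1.44 -1.12 -0.18] open 0.0165 q6 -1.26
shift [0.018  0.1823 0.0221] turn [-0.0159  0.0024 -0.3682] rows [3.5 3.1]
t 12.8 pos [ 0.4907 -0.2561  0.1401] yaw 217.9 tilt [ 0.0141 -0.0089] F [ 1.44 -1.12 -0.18] open 0.0165 q6 -1.26
shift [-0.105   0.3036  0.0209] turn [-1.630e-02 -5.000e-04 -7.182e-01] rows [6.2 6. ]
```

servo_tool:
  moves:
    - [0,[0.005,0.05,0.01],[-0.016,0,-0.12]]
    - [0,[0.01,0.1,0.02],[-0.016,0,-0.24]]
    - [0,[0.018,0.15,0.022],[-0.016,0,-0.36]]
    - [0,[-0.02,0.2,0.022],[-0.016,0,-0.48]]
    - [0,[-0.06,0.25,0.022],[-0.016,0,-0.6]]

```text
time_s: 13.22
position: [0.4035, -0.0861, 0.1184]
ee_rot: [[-0.278, -0.96, -0.001], [-0.96, 0.278, 0.001], [-0.001, 0.002, -1.0]]
ft_force: [2.0, 0.8, -0.0]
opening: 0.0165
```

```bash
python3 go.py 0.408 -0.013 0.074 261
```

```text
t 13.22 pos [ 0.4035 -0.0861  0.1184] yaw 253.8 tilt [-0.0013  0.001 ] F [ 1.95  0.77 -0.03] open 0.0165 q6 -1.66
shift [-0.0893  0.0199  0.0556] turn [ 0.0014  0.0006 -0.1194] rows [2.1 1. ]
```

servo_tool:
  moves:
    - [0,[-0.045,0.01,0.01],[0.001,0,-0.119]]
    - [0,[-0.085,0.02,0.03],[0.001,0,-0.119]]
    - [0,[-0.089,0.02,0.055],[0.001,0,-0.119]]
    - [0,[-0.089,0.02,0.055],[0.001,0,-0.119]]
    - [0,[-0.089,0.02,0.055],[0.001,0,-0.119]]

```text
time_s: 13.63
position: [0.4064, -0.0127, 0.0732]
ee_rot: [[-0.156, -0.988, -0.004], [-0.988, 0.156, 0.001], [-0.0, 0.004, -1.0]]
ft_force: [0.7, -0.1, -0.9]
opening: 0.017
```

```bash
python3 snap.py wrist w10 220 200 420 420; python3 ft.py 8; python3 go.py 0.4103 0.0005 0.074 261
```

```text
t 14.0333 Fp -0.16 sd 0.37 F [-0.3  -0.12 -0.62] pp 0.0499 sd 0.0002 pos [ 0.4086 -0.0141  0.0754]
t 14.08 pos [ 0.4083 -0.0138  0.075 ] yaw 260.9 tilt [0.0007 0.0005] F [ 0.72 -0.35 -1.03] open 0.0169 q6 -1.61
shift [-0.0181  0.0004  0.0013] turn [-0.0005  0.0006 -0.0017] rows [0.3 0. ]
```

View pics/w10.png

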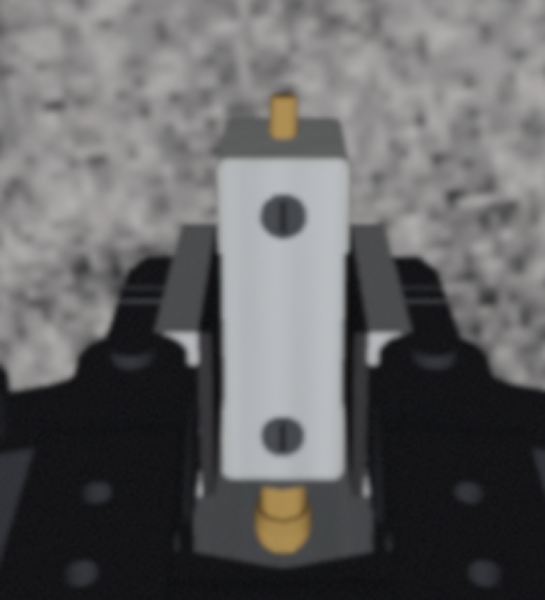

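servo_tool:
  moves:
    - [0,[-0.006,0,0.001],[0,0,0]]
    - [0,[-0.012,0,0.001],[0,0,0]]
    - [0,[-0.018,0,0.001],[0,0,0]]
    - [0,[-0.018,0,0.001],[0,0,0]]
    - [0,[-0.018,0,0.001],[0,0,0]]

```text
time_s: 14.5
position: [0.4106, 0.0008, 0.0742]
ee_rot: [[-0.157, -0.988, 0.001], [-0.988, 0.157, 0.0], [-0.001, -0.0, -1.0]]
ft_force: [0.4, 0.1, -1.4]
opening: 0.0167
```

```bash
python3 ft.py 5
```

```text
t 14.7 Fp 0.23 sd 0.59 F [ 0.45  0.16 -0.99] pp 0.0648 sd 0.0001 pos [0.4106 0.0006 0.0742]
```

servo_tool:
  moves:
    - [0,[-0.001,0,0],[0,0,0]]
    - [0,[-0.0025,0,0],[0,0,0]]
    - [0,[-0.0025,0,0],[0,0,0]]

```text
time_s: 15.0
position: [0.4109, 0.0024, 0.0742]
ee_rot: [[-0.158, -0.987, 0.001], [-0.987, 0.158, 0.001], [-0.001, -0.001, -1.0]]
ft_force: [0.5, -0.5, -1.0]
opening: 0.017
```

```bash
python3 ft.py 5
```

```text
t 15.2 Fp -0.28 sd 0.46 F [ 0.2  -0.32 -0.84] pp 0.0666 sd 0.0 pos [0.4109 0.0024 0.0742]
```

servo_tool:
  moves:
    - [0,[-0.001,0,0],[0,0,0]]
    - [0,[-0.0025,0,0],[0,0,0]]
    - [0,[-0.0025,0,0],[0,0,0]]

```text
time_s: 15.5
position: [0.4112, 0.004, 0.0743]
ee_rot: [[-0.158, -0.987, 0.0], [-0.987, 0.158, -0.001], [0.001, -0.001, -1.0]]
ft_force: [-0.7, -0.6, -1.1]
opening: 0.0166
```

```bash
python3 ft.py 5
```

```text
t 15.7 Fp -1.46 sd 0.49 F [-0.15 -1.45 -0.69] pp 0.0683 sd 0.0 pos [0.4112 0.004  0.0742]
```

servo_tool:
  moves:
    - [0,[-0.001,0,0],[0,0,0]]
    - [0,[-0.0025,0,0],[0,0,0]]
    - [0,[-0.0025,0,0],[0,0,0]]

```text
time_s: 16.0
position: [0.4115, 0.0059, 0.0742]
ee_rot: [[-0.158, -0.987, 0.0], [-0.987, 0.158, -0.001], [0.001, -0.001, -1.0]]
ft_force: [-1.1, -3.5, -0.8]
opening: 0.0166
```

```bash
python3 ft.py 8
```

```text
t 16.35 Fp -3.14 sd 0.6 F [-0.54 -3.1  -0.35] pp 0.0702 sd 0.0 pos [0.4115 0.0059 0.0742]
```

servo_tool:
  moves:
    - [0,[-0.001,0,0],[0,0,0]]
    - [0,[-0.0018,0,0],[0,0,0]]
    - [0,[-0.0018,0,0],[0,0,0]]

```text
time_s: 16.65
position: [0.4117, 0.0072, 0.0742]
ee_rot: [[-0.158, -0.987, 0.0], [-0.987, 0.158, -0.001], [0.001, -0.001, -1.0]]
ft_force: [-0.2, -3.8, 0.9]
opening: 0.0166
```

```bash
python3 ft.py 10
```

```text
t 17.1 Fp -3.83 sd 0.67 F [-0.54 -3.79 -0.46] pp 0.0716 sd 0.0 pos [0.4117 0.0073 0.0742]
```

servo_tool:
  moves:
    - [0,[0.02,0,0],[0,0,0]]
    - [0,[0.04,0,-0.03],[0,0,0]]
    - [0,[0.08,0,-0.06],[0,0,0]]
    - [0,[0.13,0,-0.06],[0,0,0]]
    - [0,[0.18,0,-0.06],[0,0,0]]

```text
time_s: 17.57
position: [0.3908, -0.1353, 0.1246]
ee_rot: [[-0.155, -0.988, 0.007], [-0.988, 0.155, 0.001], [-0.002, -0.007, -1.0]]
ft_force: [1.3, -0.3, -0.9]
opening: 0.017
```

```bash
python3 go.py 0.557 -0.4475 0.11 268
```

```text
t 17.57 pos [ 0.3908 -0.1353  0.1246] yaw 261.1 tilt [0.007  0.0006] F [ 1.3  -0.3  -0.89] open 0.017 q6 -1.91
shift [ 0.3533 -0.2657  0.0195] turn [-0.0066  0.0012 -0.1157] rows [8.5 1. ]
```

servo_tool:
  moves:
    - [0,[0.045,-0.02,0],[-0.006,0,-0.02]]
    - [0,[0.085,-0.05,0],[-0.006,0,-0.04]]
    - [0,[0.125,-0.08,0],[-0.006,0,-0.06]]
    - [0,[0.165,-0.11,0],[-0.006,0,-0.08]]
    - [0,[0.205,-0.14,0.01],[-0.006,0,-0.1]]

```text
time_s: 17.98
position: [0.4786, -0.3163, 0.1185]
ee_rot: [[-0.05, -0.999, 0.006], [-0.999, 0.05, 0.002], [-0.002, -0.006, -1.0]]
ft_force: [1.0, -0.2, -0.5]
opening: 0.0169
```

```bash
python3 go.py 0.557 -0.4475 0.11 268
```

```text
t 17.98 pos [ 0.4786 -0.3163  0.1185] yaw 267.1 tilt [0.0061 0.0019] F [ 0.98 -0.17 -0.53] open 0.0169 q6 -2.22
shift [ 0.1589 -0.1061  0.011 ] turn [-0.0057  0.0021 -0.0146] rows [3.7 0.1]
```

servo_tool:
  moves:
    - [0,[0.045,-0.03,0],[-0.005,0.002,-0.014]]
    - [0,[0.09,-0.06,0],[-0.005,0.002,-0.014]]
    - [0,[0.135,-0.09,0.02],[-0.005,0.002,-0.014]]
    - [0,[0.158,-0.105,0.05],[-0.005,0.002,-0.014]]
    - [0,[0.158,-0.105,0.085],[-0.005,0.002,-0.014]]

```text
time_s: 18.4
position: [0.5606, -0.4523, 0.0482]
ee_rot: [[-0.038, -0.999, 0.007], [-0.999, 0.038, -0.003], [0.002, -0.007, -1.0]]
ft_force: [-0.8, 0.4, -2.9]
opening: 0.0166
```

servo_tool:
  moves:
    - [0,[0,0,0],[0,0,0]]

```text
time_s: 18.48
position: [0.5576, -0.4481, 0.0371]
ee_rot: [[-0.038, -0.999, -0.003], [-0.999, 0.038, 0.012], [-0.012, 0.003, -1.0]]
ft_force: [-0.6, 1.1, -3.7]
opening: 0.0168
```

```bash
python3 snap.py wrist w11; python3 go.py 0.557 -0.4475 0.0135 268; python3 - <<'E'
from workcell import monitor;print(monitor.read_state()["joints"])
E
```

```text
t 18.53 pos [ 0.5586 -0.4496  0.0403] yaw 267.8 tilt [0.0004 0.0077] F [ 0.11 -0.58 -1.43] open 0.0168 q6 -2.31
shift [-0.0023  0.0021  0.0335] turn [-0.0001  0.0074 -0.0034] rows [0.6 0.1]
[-0.77370967  0.59420869  0.3969642   1.37862395  0.00581636 -2.30603176]
```

View pics/w11.png

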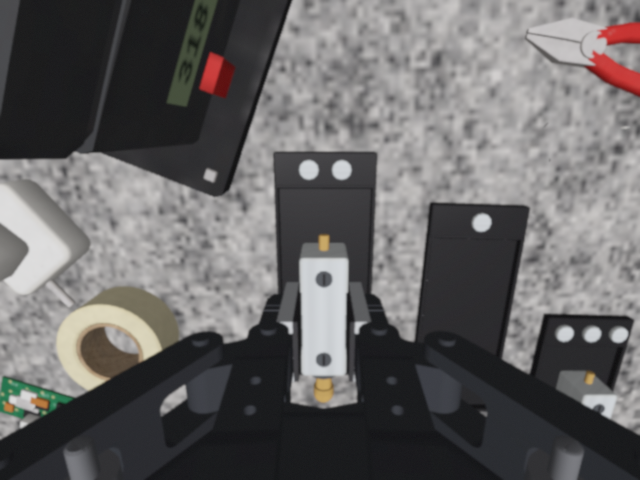

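```bash
python3 - <<'E'
from h import *
s,d=pickle.load(open("w11.pkl","rb"));print(s["position"])
print(plane(d,[(309,170),(342,170)],.005,s).round(4),plane(d,[(276,187),(374,187)],.006,s).round(4),plane(d,[(115,330),(177,330)],.024,s).round(4))
E
```

```text
[ 0.55758034 -0.44811626  0.03714036]
[[ 0.5622 -0.5002  0.005 ]
 [ 0.5468 -0.4996  0.005 ]] [[ 0.5781 -0.493   0.006 ]
 [ 0.5319 -0.4912  0.006 ]] [[ 0.6577 -0.4305  0.024 ]
 [ 0.6278 -0.4296  0.024 ]]
```

servo_tool:
  moves:
    - [0,[-0.002,0.002,0.015],[0,0.004,-0.003]]
    - [0,[-0.002,0.002,0.028],[0,0.007,-0.003]]
    - [0,[-0.002,0.002,0.034],[0,0.007,-0.003]]
    - [0,[-0.002,0.002,0.034],[0,0.007,-0.003]]
    - [0,[-0.002,0.002,0.034],[0,0.007,-0.003]]

```text
time_s: 18.95
position: [0.5577, -0.4475, 0.0148]
ee_rot: [[-0.035, -0.999, 0.002], [-0.999, 0.035, -0.001], [0.0, -0.002, -1.0]]
ft_force: [0.3, 0.2, -0.6]
opening: 0.0166
```

```bash
python3 ft.py 3;python3 go.py 0.557 -0.4475 0.0092 268
```

```text
t 19.05 Fp 0.08 sd 0.45 F [-0.01  0.08 -0.2 ] pp -0.3551 sd 0.0003 pos [ 0.5579 -0.4479  0.0151]
t 19.1 pos [ 0.558  -0.4483  0.0152] yaw 268.0 tilt [ 0.0025 -0.0016] F [ 0.2   0.42 -0.79] open 0.0165 q6 -2.31
shift [-0.0009  0.0012  0.0074] turn [-0.0024 -0.0014 -0.0002] rows [0.1 0. ]
```

servo_tool:
  moves:
    - [0,[-0.001,0.001,0.004],[-0.002,-0.001,0]]
    - [0,[-0.001,0.001,0.0075],[-0.002,-0.001,0]]
    - [0,[-0.001,0.001,0.008],[-0.002,-0.001,0]]

```text
time_s: 19.35
position: [0.5575, -0.4478, 0.0092]
ee_rot: [[-0.035, -0.999, 0.001], [-0.999, 0.035, -0.001], [0.001, -0.001, -1.0]]
ft_force: [-0.4, -0.9, 1.3]
opening: 0.0168
```

```bash
python3 ft.py 3
```

```text
t 19.45 Fp -0.57 sd 0.25 F [ 0.09 -0.59  0.74] pp -0.355 sd 0.0 pos [ 0.5575 -0.4478  0.0092]
```

Light contact; release and lift.

servo_tool:
  moves:
    - [0.4,[0,0,0.0003],[0,0,0]]
    - [0.4,[0,0,0],[0,0,0]]
    - [0.45,[0,0,-0.001],[0,0,0]]
    - [0.45,[0,0,-0.02],[0,0,0]]
    - [0.5,[0,0,-0.06],[0,0,0]]

```text
time_s: 19.92
position: [0.5542, -0.4446, 0.0509]
ee_rot: [[-0.035, -0.999, -0.008], [-0.999, 0.035, 0.007], [-0.007, 0.008, -1.0]]
ft_force: [-0.3, 0.4, -0.9]
opening: 0.0428
```

```bash
python3 snap.py wrist w12; python3 go.py 0.528 -0.307 0.1 217.9
```

```text
t 19.97 pos [ 0.5584 -0.4487  0.0628] yaw 268.0 tilt [ 0.0043 -0.0041] F [ 0.85 -0.78  5.43] open 0.0426 q6 -2.31
shift [-0.1755  0.044  -0.0473] turn [-0.0056 -0.0016  0.8347] rows [3.6 7. ]
```

View pics/w12.png

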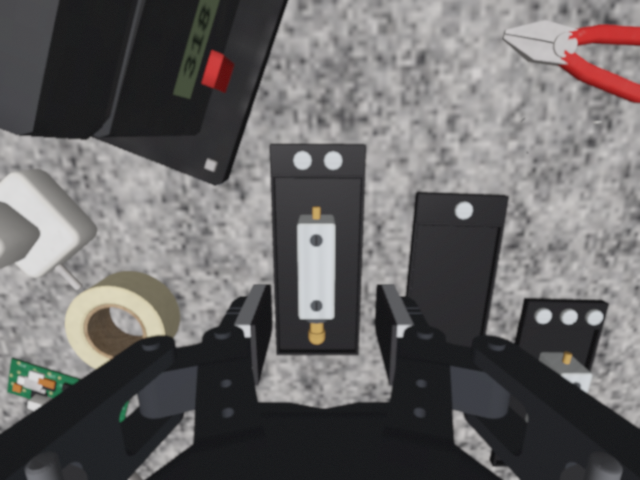

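The medium probe (housing 298–335 × 220–320) lies flat inside the two‑stud trough (275–362 × 178–353). Next is seat_1.

servo_tool:
  moves:
    - [0.6,[-0.02,0.01,-0.07],[-0.005,0,0.1]]
    - [0.6,[-0.06,0.02,-0.08],[-0.005,0,0.23]]
    - [0.6,[-0.105,0.03,-0.08],[-0.005,0,0.35]]
    - [0.6,[-0.15,0.04,-0.07],[-0.005,0,0.47]]
    - [0.6,[-0.1755,0.044,-0.05],[-0.005,0,0.59]]

```text
time_s: 20.38
position: [0.5297, -0.3052, 0.1068]
ee_rot: [[-0.601, -0.799, 0.006], [-0.799, 0.601, -0.006], [0.001, -0.008, -1.0]]
ft_force: [0.1, -0.9, -0.1]
opening: 0.0511
```

```bash
python3 go.py 0.528 -0.307 0.055 217.9
```

```text
t 20.38 pos [ 0.5297 -0.3052  0.1068] yaw 233.1 tilt [ 0.0062 -0.0057] F [ 0.05 -0.93 -0.13] open 0.0511 q6 -1.56
shift [0.003  0.0009 0.0648] turn [-0.0081  0.0003  0.2529] rows [1.2 2.1]
```

servo_tool:
  moves:
    - [0.6,[0.003,0.001,0.01],[-0.008,0,0.12]]
    - [0.6,[0.003,0.001,0.03],[-0.008,0,0.24]]
    - [0.6,[0.003,0.001,0.064],[-0.008,0,0.253]]
    - [0.6,[0.003,0.001,0.064],[-0.008,0,0.253]]
    - [0.6,[0.003,0.001,0.064],[-0.008,0,0.253]]

```text
time_s: 20.8
position: [0.5264, -0.3057, 0.0538]
ee_rot: [[-0.789, -0.615, -0.003], [-0.615, 0.789, 0.003], [0.001, 0.004, -1.0]]
ft_force: [0.8, -0.6, 0.6]
opening: 0.0513
```

```bash
python3 snap.py wrist w13; python3 go.py 0.528 -0.307 0.022 217.9
```

```text
t 20.85 pos [ 0.5276 -0.3068  0.0556] yaw 217.9 tilt [-0.0005  0.0008] F [0.6  0.54 0.12] open 0.0515 q6 -1.3
shift [-0.0002 -0.0006  0.042 ] turn [0.0009 0.0001 0.0005] rows [0.8 0. ]
```

View pics/w13.png

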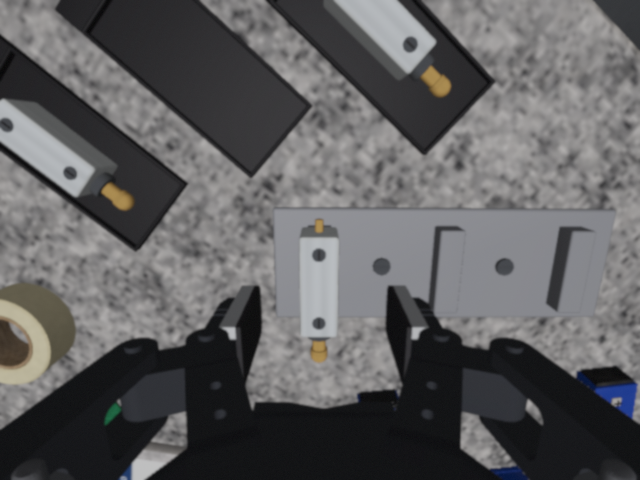

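servo_tool:
  moves:
    - [0.6,[0,0,0.022],[0,0,0]]
    - [0.6,[0,0,0.042],[0.001,0,0]]
    - [0.6,[0,0,0.042],[0.001,0,0]]
    - [0.6,[0,0,0.042],[0.001,0,0]]
    - [0.6,[0,0,0.042],[0.001,0,0]]

```text
time_s: 21.27
position: [0.5286, -0.3076, 0.024]
ee_rot: [[-0.789, -0.615, 0.002], [-0.615, 0.789, -0.002], [-0.001, -0.003, -1.0]]
ft_force: [-0.1, -0.7, -0.1]
opening: 0.0514
```

servo_tool:
  moves:
    - [0.6,[0,0.001,0.0025],[-0.002,0,0.001]]
    - [0,[0,0.001,0.0025],[-0.002,0,0.001]]
    - [0,[0,0.001,0.0025],[-0.002,0,0.001]]
    - [0,[0,0.001,0.0025],[-0.002,0,0.001]]
    - [0,[0,0.001,0.0025],[-0.002,0,0.001]]
  grip_force: 50

```text
time_s: 21.68
position: [0.5287, -0.3074, 0.0231]
ee_rot: [[-0.789, -0.614, 0.002], [-0.614, 0.789, -0.001], [-0.001, -0.002, -1.0]]
ft_force: [0.1, -0.2, 2.3]
opening: 0.0167
```

servo_tool:
  moves:
    - [0,[0,0,-0.04],[0,0,0]]
    - [0,[0,0,-0.09],[0,0,0]]
    - [0,[0.0,0,-0.135],[0,0,0]]
    - [0,[0.0,0,-0.135],[0,0,0]]

```text
time_s: 22.02
position: [0.5325, -0.3102, 0.1407]
ee_rot: [[-0.789, -0.614, 0.015], [-0.614, 0.789, -0.01], [-0.005, -0.017, -1.0]]
ft_force: [2.0, -0.6, 1.0]
opening: 0.0168
```

```bash
python3 go.py 0.40 -0.16 0.12 240
```

```text
t 22.02 pos [ 0.5325 -0.3102  0.1407] yaw 217.9 tilt [ 0.0147 -0.0101] F [ 1.96 -0.61  1.03] open 0.0168 q6 -1.3
shift [0.0155 0.2503 0.0216] turn [-0.017   0.0019 -0.3686] rows [4.8 3.1]
```

servo_tool:
  moves:
    - [0,[0.003,0.05,0.01],[-0.016,0,-0.08]]
    - [0,[0.006,0.1,0.02],[-0.016,0,-0.16]]
    - [0,[0.01,0.15,0.022],[-0.016,0,-0.24]]
    - [0,[0.015,0.2,0.022],[-0.016,0,-0.32]]
    - [0,[0.0155,0.25,0.022],[-0.016,0,-0.4]]

```text
time_s: 22.43
position: [0.3981, -0.1589, 0.1186]
ee_rot: [[-0.468, -0.884, 0.001], [-0.884, 0.468, 0.001], [-0.001, 0.0, -1.0]]
ft_force: [0.6, 0.0, -0.1]
opening: 0.0167
```

```bash
python3 go.py 0.408 -0.014 0.1 261
```

```text
t 22.43 pos [ 0.3981 -0.1589  0.1186] yaw 242.1 tilt [0.0005 0.0012] F [ 0.59  0.01 -0.06] open 0.0167 q6 -1.62
shift [-0.1658  0.0739  0.0234] turn [-1.000e-04  1.300e-03 -3.154e-01] rows [3.5 2.6]
```

servo_tool:
  moves:
    - [0,[-0.04,0.02,0],[0,0,-0.11]]
    - [0,[-0.09,0.04,0],[0,0,-0.22]]
    - [0,[-0.135,0.06,0],[0,0,-0.315]]
    - [0,[-0.166,0.074,0.02],[0,0,-0.315]]
    - [0,[-0.166,0.074,0.055],[0,0,-0.315]]

```text
time_s: 22.85
position: [0.4109, -0.0099, 0.0776]
ee_rot: [[-0.15, -0.989, 0.009], [-0.989, 0.15, 0.002], [-0.004, -0.008, -1.0]]
ft_force: [0.8, -0.7, -0.4]
opening: 0.0167
```

servo_tool:
  moves:
    - [0,[0,0,0],[0,0,0]]
    - [0,[0,0,0],[0,0,0]]

```text
time_s: 23.02
position: [0.4093, -0.0089, 0.0764]
ee_rot: [[-0.149, -0.989, 0.006], [-0.989, 0.149, 0.003], [-0.004, -0.005, -1.0]]
ft_force: [-0.2, -0.3, -0.3]
opening: 0.0166
```

```bash
python3 ft.py 8; python3 go.py 0.4103 0.0005 0.074 261
```

```text
t 23.3667 Fp -0.17 sd 0.49 F [-0.06 -0.16 -0.61] pp 0.0541 sd 0.0005 pos [ 0.4116 -0.0104  0.0787]
t 23.42 pos [ 0.4117 -0.0106  0.0786] yaw 261.3 tilt [0.0106 0.0021] F [ 0.65  0.43 -0.83] open 0.0166 q6 -1.61
shift [-0.0134  0.0039  0.0058] turn [-0.0097  0.0035  0.0046] rows [0.3 0.1]
```

servo_tool:
  moves:
    - [0,[-0.004,0.002,0.003],[-0.01,0.0035,0.005]]
    - [0,[-0.008,0.003,0.006],[-0.01,0.0035,0.005]]
    - [0,[-0.013,0.0035,0.006],[-0.01,0.0035,0.005]]
    - [0,[-0.013,0.0035,0.006],[-0.01,0.0035,0.005]]
    - [0,[-0.013,0.0035,0.006],[-0.01,0.0035,0.005]]

```text
time_s: 23.83
position: [0.4104, 0.0005, 0.0736]
ee_rot: [[-0.156, -0.988, -0.001], [-0.988, 0.156, 0.0], [-0.0, 0.001, -1.0]]
ft_force: [-0.4, -0.2, -0.4]
opening: 0.0167
```

```bash
python3 ft.py 8;  python3 go.py 0.4109 0.0045 0.074 261
```

```text
t 24.1833 Fp -0.13 sd 0.25 F [-0.02 -0.13 -0.36] pp 0.0644 sd 0.0001 pos [4.105e-01 2.000e-04 7.380e-02]
t 24.23 pos [0.4106 0.     0.0739] yaw 261.0 tilt [-0.0001 -0.    ] F [-0.02 -0.95  0.46] open 0.0168 q6 -1.58
shift [-0.0056  0.0006 -0.0001] turn [ 0.0001 -0.     -0.0005] rows [0.1 0. ]
```

Now 2 mm steps.

servo_tool:
  moves:
    - [0,[-0.0015,0,0],[0,0,0]]
    - [0,[-0.003,0,0],[0,0,0]]
    - [0,[-0.0045,0,0],[0,0,0]]
    - [0,[-0.0045,0,0],[0,0,0]]

```text
time_s: 24.57
position: [0.4112, 0.0036, 0.0739]
ee_rot: [[-0.157, -0.988, -0.0], [-0.988, 0.157, -0.0], [0.0, 0.0, -1.0]]
ft_force: [-0.2, -0.2, -0.0]
opening: 0.0166
```

```bash
python3 ft.py 8
```

```text
t 24.9167 Fp -0.29 sd 0.52 F [-0.31 -0.24 -0.04] pp 0.0678 sd 0.0 pos [0.4112 0.0036 0.0739]
```

servo_tool:
  moves:
    - [0,[-0.001,0,0],[0,0,0]]
    - [0,[-0.0025,0,0],[0,0,0]]
    - [0,[-0.0025,0,0],[0,0,0]]

```text
time_s: 25.22
position: [0.4115, 0.0055, 0.0739]
ee_rot: [[-0.157, -0.988, -0.0], [-0.988, 0.157, -0.0], [0.0, 0.0, -1.0]]
ft_force: [-0.2, -0.3, -0.5]
opening: 0.0163
```

```bash
python3 ft.py 8
```

```text
t 25.5667 Fp -0.96 sd 0.62 F [-0.18 -0.94 -0.52] pp 0.0698 sd 0.0 pos [0.4115 0.0055 0.0739]
```

servo_tool:
  moves:
    - [0,[-0.001,0,0],[0,0,0]]
    - [0,[-0.0025,0,0],[0,0,0]]
    - [0,[-0.0025,0,0],[0,0,0]]

```text
time_s: 25.87
position: [0.4118, 0.0075, 0.0739]
ee_rot: [[-0.157, -0.988, -0.0], [-0.988, 0.157, -0.0], [0.0, 0.0, -1.0]]
ft_force: [0.0, -1.9, -0.6]
opening: 0.0168
```

```bash
python3 ft.py 10
```

```text
t 26.3167 Fp -1.62 sd 0.3 F [-0.4  -1.58 -0.25] pp 0.0718 sd 0.0 pos [0.4118 0.0074 0.0739]
```

servo_tool:
  moves:
    - [0,[0.02,0,0],[0,0,0]]
    - [0,[0.04,0,-0.03],[0,0,0]]
    - [0,[0.08,0,-0.06],[0,0,0]]
    - [0,[0.13,0,-0.06],[0,0,0]]
    - [0,[0.18,0,-0.06],[0,0,0]]

```text
time_s: 26.78
position: [0.3906, -0.136, 0.1242]
ee_rot: [[-0.155, -0.988, 0.005], [-0.988, 0.155, -0.001], [0.0, -0.005, -1.0]]
ft_force: [0.1, -0.3, -0.9]
opening: 0.0168
```

```bash
python3 go.py 0.484 -0.4225 0.11 267.3
```

```text
t 26.78 pos [ 0.3906 -0.136   0.1242] yaw 261.1 tilt [ 0.005  -0.0012] F [ 0.07 -0.34 -0.91] open 0.0168 q6 -1.91
shift [ 0.3358 -0.1706  0.0188] turn [-0.0049 -0.0006 -0.1032] rows [7.2 0.9]
```

servo_tool:
  moves:
    - [0,[0.045,-0.02,0],[-0.005,0,-0.02]]
    - [0,[0.09,-0.045,0],[-0.005,0,-0.04]]
    - [0,[0.135,-0.07,0],[-0.005,0,-0.06]]
    - [0,[0.18,-0.09,0],[-0.005,0,-0.08]]
    - [0,[0.225,-0.115,0.01],[-0.005,0,-0.1]]

```text
time_s: 27.2
position: [0.4548, -0.3302, 0.1183]
ee_rot: [[-0.05, -0.999, 0.003], [-0.999, 0.05, -0.002], [0.002, -0.003, -1.0]]
ft_force: [0.3, 1.2, 0.3]
opening: 0.0171
```

```bash
python3 go.py 0.484 -0.4225 0.048 267.3
```

```text
t 27.2 pos [ 0.4548 -0.3302  0.1183] yaw 267.1 tilt [ 0.003  -0.0017] F [0.34 1.22 0.31] open 0.0171 q6 -2.27
shift [ 0.1133 -0.0419  0.0882] turn [-0.0029 -0.0015 -0.0026] rows [2.9 0. ]
```

servo_tool:
  moves:
    - [0,[0.04,-0.015,0],[-0.003,-0.001,-0.002]]
    - [0,[0.08,-0.03,0.01],[-0.003,-0.001,-0.002]]
    - [0,[0.113,-0.042,0.04],[-0.003,-0.001,-0.002]]
    - [0,[0.113,-0.042,0.08],[-0.003,-0.001,-0.002]]
    - [0,[0.113,-0.042,0.085],[-0.003,-0.001,-0.002]]

```text
time_s: 27.62
position: [0.4814, -0.4205, 0.043]
ee_rot: [[-0.05, -0.999, -0.007], [-0.999, 0.05, 0.009], [-0.008, 0.007, -1.0]]
ft_force: [-1.4, 1.7, -1.8]
opening: 0.0164
```

servo_tool:
  moves:
    - [0,[0,0,0],[0,0,0]]
    - [0,[0,0,0],[0,0,0]]

```text
time_s: 27.78
position: [0.4804, -0.4187, 0.0415]
ee_rot: [[-0.049, -0.999, -0.009], [-0.999, 0.049, 0.012], [-0.012, 0.01, -1.0]]
ft_force: [0.1, 0.4, -0.1]
opening: 0.017
```

```bash
python3 snap.py wrist w14; python3 go.py 0.484 -0.4225 0.0145 267.3
```

```text
t 27.83 pos [ 0.4813 -0.4195  0.0433] yaw 267.2 tilt [-0.0071  0.0097] F [0.04 0.6  0.74] open 0.0169 q6 -2.34
shift [ 0.004  -0.0038  0.036 ] turn [ 0.0072  0.009  -0.0016] rows [0.7 0.1]
```

View pics/w14.png

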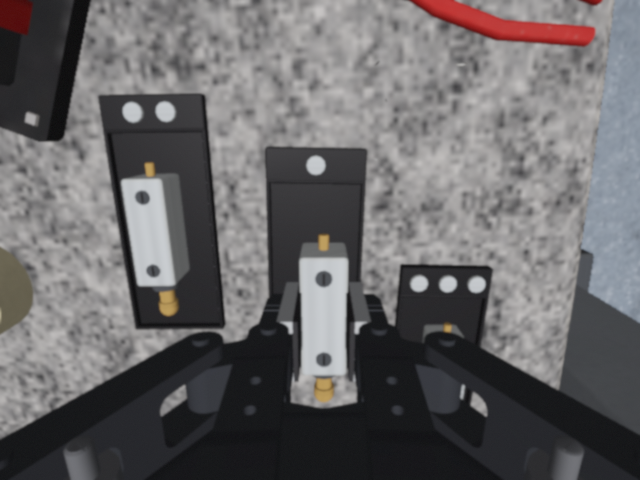

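servo_tool:
  moves:
    - [0,[0.002,-0.003,0.015],[0.004,0.005,0]]
    - [0,[0.004,-0.004,0.028],[0.007,0.009,-0.001]]
    - [0,[0.004,-0.004,0.036],[0.007,0.009,-0.001]]
    - [0,[0.004,-0.004,0.036],[0.007,0.009,-0.001]]
    - [0,[0.004,-0.004,0.036],[0.007,0.009,-0.001]]

```text
time_s: 28.25
position: [0.484, -0.422, 0.0146]
ee_rot: [[-0.047, -0.999, -0.001], [-0.999, 0.047, 0.0], [-0.0, 0.001, -1.0]]
ft_force: [0.2, 0.7, -0.3]
opening: 0.0167
```

```bash
python3 ft.py 3;python3 go.py 0.484 -0.4225 0.0092 267.3
```

```text
t 28.35 Fp -0.11 sd 0.8 F [-0.17 -0.09 -0.11] pp -0.3414 sd 0.0003 pos [ 0.4843 -0.4224  0.015 ]
t 28.4 pos [ 0.4846 -0.4229  0.0154] yaw 267.3 tilt [ 0.0007 -0.001 ] F [-1.04 -0.04 -0.52] open 0.0165 q6 -2.34
shift [-0.0005  0.0008  0.0077] turn [-0.0007 -0.001  -0.0006] rows [0.1 0. ]
```

servo_tool:
  moves:
    - [0,[0,0.001,0.004],[-0.001,-0.001,0]]
    - [0,[0,0.001,0.0077],[-0.001,-0.001,0]]
    - [0,[0,0.001,0.0082],[-0.001,-0.001,0]]

```text
time_s: 28.65
position: [0.484, -0.4233, 0.0091]
ee_rot: [[-0.048, -0.999, 0.0], [-0.999, 0.048, -0.001], [0.001, -0.0, -1.0]]
ft_force: [0.6, -0.4, 2.3]
opening: 0.0164
```

```bash
python3 ft.py 3
```

```text
t 28.75 Fp -0.56 sd 0.33 F [ 0.46 -0.64  1.28] pp -0.3424 sd 0.0 pos [ 0.484  -0.4233  0.0091]
```

servo_tool:
  moves:
    - [0.4,[0,0,0],[0,0,0]]
    - [0.4,[0,0,0],[0,0,0]]
    - [0.45,[0,0,-0.001],[0,0,0]]
    - [0.45,[0,0,-0.02],[0,0,0]]
    - [0.45,[0,0,-0.06],[0,0,0]]

```text
time_s: 29.22
position: [0.4808, -0.4198, 0.0515]
ee_rot: [[-0.048, -0.999, -0.008], [-0.999, 0.048, 0.008], [-0.008, 0.008, -1.0]]
ft_force: [-0.6, 1.4, -1.6]
opening: 0.0386
```

servo_tool:
  moves:
    - [0.45,[0,0,-0.05],[0,0,0]]
    - [0.45,[0,0,-0.1],[0,0,0]]
    - [0.45,[-0.02,0,-0.15],[0,0,0]]
    - [0.45,[-0.06,0,-0.2],[0,0,0]]
    - [0.45,[-0.06,0,-0.22],[0,0,0]]

```text
time_s: 29.63
position: [0.4853, -0.3712, 0.2325]
ee_rot: [[-0.046, -0.999, -0.004], [-0.999, 0.046, 0.007], [-0.007, 0.004, -1.0]]
ft_force: [1.0, -1.4, -0.8]
opening: 0.0382
```

servo_tool:
  moves:
    - [0.45,[0,0,0],[0,0,0]]
    - [0.45,[0,0,0],[0,0,0]]

```text
time_s: 29.8
position: [0.4867, -0.3716, 0.236]
ee_rot: [[-0.045, -0.999, 0.001], [-0.999, 0.045, 0.002], [-0.002, -0.001, -1.0]]
ft_force: [0.4, 0.8, 0.2]
opening: 0.0385
```

```bash
python3 snap.py wrist w15; python3 snap.py scene s15 180 140 480 365
```

```text
(no output)
```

View pics/w15.png

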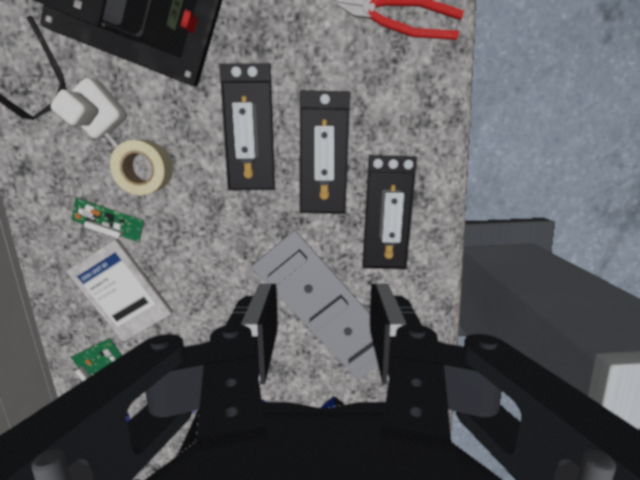

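View pics/s15.png

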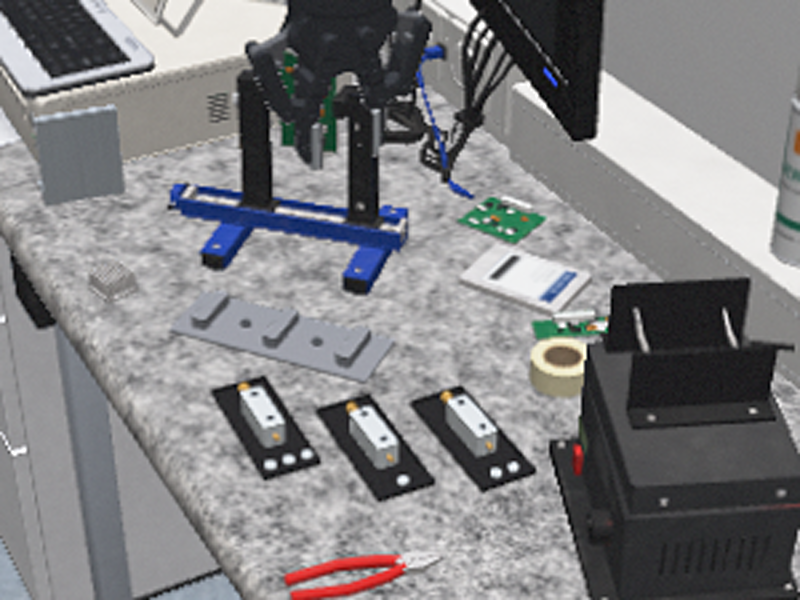

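All three probes lie flat in their trays: wrist pixels (244,130) in the two‑stud tray, (324,152) in the one‑stud, (393,217) in the three‑stud. The stand is empty and the bystanders are in place. I'm handing the job in.

```bash
python3 -c "
from workcell import ticket,monitor
print(monitor.read_state()['time_s'],ticket.job_done())"
```

```text
the job is handed in; nothing more can be done
29.9 None
```

All three probes are tested and each lies in its tray. I handed the job in at 29.9 s of the 72 s allowed. I took them one at a time, pressing each against the plate in steps of about 2 mm or less, and laid each down before taking the next.

| Seat | Forces felt | Spring | Tray |
|---|---|---|---|
| seat_3 | 3.7 N just after contact, 5.6 N about 1.6 mm further in | stiff | three studs |
| seat_2 | 3.1 N and 3.8 N at about 2.8 and 4 mm in | medium | two studs |
| seat_1 | about 1.0 N and 1.6 N at about 2 and 4 mm in | soft | one stud |

- **Force readings:** single force readings scattered by about 0.5 N, so I averaged several at each step. The three results stayed clearly apart, and none disagreed.
- **Final check:** the last wrist and scene pictures show every probe flat inside its trough and the stand empty. The side cutters, tape roll and heat sink look unmoved. The gripper is open and clear at 0.24 m.
- **Not checked at the end:** the bottle and the yellow look-alike tray were out of view in the last pictures; the arm never went near them.

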